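Put away the clutter beside the dish rack

TASK

Clear up the counter in front of the dish rack: stand each spice jar upright in the caddy bay that has the colour of its lid (yellow in yellow, red in red), set the steel and the copper katori mouth up side by side flat on the floor of the orange drip tray, and put the onion in the glass bowl. Leave the blue cup, the salt shaker and the glass bowl standing where they are.

Things in the scene. Friction and masses are not known exactly. Their poses are not given: they have to be found in the camera images.
- jar_yellow: Spice jar with a yellow lid and ochre body, a 70 mm tall upright cylinder 44 mm in diameter (lid 45 mm, the top 20 mm), 84 to 168 g. Origin: centre of its underside; z up along its axis. Stands on the counter at the start.
- jar_red: Spice jar with a red lid and dark red body, same size and origin as the yellow one.
- katori_steel: Small round katori (open metal bowl) of bright steel, 46 mm tall, 60 mm across the rim, 58 mm across 12 mm above the base, 42 mm across the base, wall 3 mm; 63 to 126 g. Origin: centre of its underside; z up towards the mouth. Stands mouth up at the start and can be gripped across its outside.
- katori_copper: The same katori in copper colour, same size and origin.
- onion: Purple onion standing root down, 52 mm tall with a short pointed top, 52 mm across, nearly straight-sided from 14 to 34 mm above its flat 30 mm base; rigid, 63 to 126 g. Origin: centre of its underside; z up.
- spice_caddy: Fixed low wooden caddy, 76 mm (x) by 148 mm (y) and 28 mm high, walls 6 mm, floor 6 mm thick, with two square bays divided at the middle, each 64 by 65 mm inside. The bay with the yellow floor is centred 35.5 mm from the origin towards its +y, the bay with the red floor 35.5 mm towards its -y. Origin: centre of the underside, z up. It stands to the left or the right of the drip tray and is turned by up to about 30 degrees.
- drip_tray: Fixed shallow orange drip tray, clipped to the robot's side of the red dish rack: 130 mm (x) by 240 mm (y), 16 mm high, walls and floor 4 mm. Origin: centre of the underside, z up, +x towards the rack. Room for two katoris side by side along y, e.g. centred 55 mm either side of the origin. The rack (90 mm high, upright plates in it reaching about 210 mm) begins 80 mm beyond the tray's origin along +x.
- glass_bowl: Greenish open glass bowl, 600 g, loose on the counter: 132 mm across the base, 170 mm across the rim, 50 mm high, wall 4 mm, inner floor 5 mm above the counter. Origin: centre of its underside, z up.
- blue_cup: Blue ceramic cup, 60 mm across the rim, 60 mm high, loose, not part of the job: stays where it is. Origin: centre of its underside.
- salt_shaker: White salt shaker, 44 mm across the base, 67 mm high, loose, not part of the job: stays where it is. Origin: centre of its underside.
Not all that is in view belongs to the job. What is shaped like the jar_red but green or turquoise is not meant.

How it is judged:
By the outcome, as a careful person would: the job done as asked, in the order asked, and still so for the second after the job is handed in, with the robot touching nothing.
It also fails if it takes over 122 s, if anything falls off the work surface, if the arm or the gripper's body presses on something with over 40 N, if the wrist force passes 120 N, or if a joint passes its speed limit or range.

ROBOT

A 7-joint arm with a two-finger parallel gripper is mounted at the origin on the work surface. World frame = base frame: x ahead of the robot, y to its left, z up, the work surface at z = 0. Lengths are in m, angles in rad, forces in N, time in s.
With the tool pointing down it reaches from about 0.425 to 0.925 m from the base axis. Payload 6.8 kg.
Tool frame: the origin (TCP) lies on the mounting face of the last link; the fingertips stand 173 mm ahead of it and the grasp point (between the pads) lies 155 mm ahead of it; y points along the fingers, x is the direction in which the jaws open and shut, and the axes are right-handed (so a half turn about y gives the same grasp; the last joint's range is limited). The gripper opens to 85 mm and grips with 20 to 120 N. Pads are 22 mm wide; open, the fingers measure 114 mm over their backs; the gripper's body (76 mm by 85 mm) begins 54 mm behind the grasp point. The pads swing forward as they close: fully open they stand 13 mm farther back than shut.
Start: joints at [1.066, 0.477, 0.022, 1.555, -0.011, 1.109, -0.083], TCP at [0.261, -0.623, 0.405] pointing down, gripper open.
Joint ranges: [-2.96, 2.96], [-0.34, 2.1], [-1.41, 1.46], [0.24, 2.44], [-1.37, 4.51], [0.17, 1.92], [-2.96, 2.96]. Speed limits (rad/s): [2.39, 2.39, 3.14, 3.14, 3.14, 3.14, 3.14].

INTERFACE

Orientations are given as a rotation vector (axis times angle).
In Python, from bench import r gives the robot as it stands.
- The arm moves only by the tool step_arm, never from a script. Its arguments are lists of equal length, an entry for each row: "xyz": the shift along the tool's x, y, z scaled (see below), a list of three; "rotation": the turn, a rotation vector about the tool's x, y, z scaled (see below), a list of three. A call has 1 to 20 rows; each row is the pose to reach, as a shift and turn from the pose measured when the call began, along the tool's axes at that moment; what a row does not reach only later rows make up. The controller multiplies each number of a shift by 30 cm and each number of a turn by 90 degrees. A row lasts 1/8 s, in which the tool goes at most 62.5 mm and 10.7 degrees, less where a joint would pass 70% of its speed; a pose out of reach is approached as far as the arm can. A call with a number of a shift or a turn outside -1 to 1 is refused whole. A call with a gripper value outside its range is refused whole. "grip" is the closure, from 0 (fully open) to 1 (shut), set as the call begins (left out, the last holds). The fingers move at their own pace and stop on an object; "force" is the grip in N (left out, the last holds). Time passes only in rows, so rows that repeat a pose let the fingers close. It gives the time, the measured TCP pose, the force and the opening at its end, in the units of the state.
- r.get_obs(): the state, without advancing time (a new reading comes with each control period).
- r.grab_frame(name): name is "scene" or "top"; returns a dict with "pixels" (480x640x3 uint8, red, green, blue), "fx", "fy", "cx", "cy" (pixels), "dist_coeffs" ([k1, k2, p1, p2, k3] as OpenCV has them; the pictures are not rectified), "position" and "attitude" of the camera in the world. Camera axes: x right, y down, z forward; pixel columns grow to the right and rows downward; lengths in m; the calibration is good to about 2 mm. A picture is of the moment at which its call begins. There is no depth.
- r.hand_in(): hands the job in, once; it reports no verdict.
The state is a dict: "clock": time; "joints": joint angles; "qvel": joint speeds; "tau": joint torques, N m; "tcp_pos": TCP position; "orientation": TCP orientation; "contact_force": force on the tool from outside, world axes, zero at the start; "moment": the same for the moment, N m; "grip_width": finger opening in m.
Only numpy, scipy, OpenCV 4.12 (cv2) and the standard library are available. Lean on these libraries where they do the work, as an engineer would, in place of code of your own. Each camera call takes 0.05 s, during which the arm holds its last target.

## Working session

There is one attempt and no reset: what is moved stays moved. The work goes in short steps, Python scripts to look and compute and a tool call to move; the robot and the scene stay as the last step left them, time stands still between calls to the robot, and variables do not carry over. Pictures are saved under pics/ and viewed, and the job is handed in when it is done.

Besides the shell and the picture viewer there is one more tool, called after "Emit:" as name(argument=value, ...) on one line, values as JSON. step_arm: Moves the arm, as the interface text tells. Its arguments: {"type":"object","properties":{"xyz":{"type":"array"},"rotation":{"type":"array"},"grip":{"type":"number"},"force":{"type":"number"}},"required":["xyz","rotation"]}

```bash
ls; mkdir -p pics; python3 - <<'E'
from bench import r
import cv2,json
o=r.get_obs()
print(o)
for n in ["scene","top"]:
    f=r.grab_frame(n)
    cv2.imwrite(f"pics/{n}0.png",f["pixels"][:,:,::-1])
    print(n,{k:v for k,v in f.items() if k!="pixels"})
E
```

```text
pics
{'clock': 0.0, 'joints': array([ 1.06589788,  0.47782458,  0.02231867,  1.55647087, -0.01151056,
        1.10934581, -0.08309049]), 'qvel': array([ 0.00175724, -0.00118488,  0.00049591,  0.00084559, -0.00109708,
       -0.00328027, -0.00037161]), 'tau': array([ 1.17456384e-03, -5.96461129e+01,  1.60863519e+00, -2.81203026e+01,
        1.25305113e-02,  9.35228483e-03,  3.54382806e-06]), 'tcp_pos': array([ 0.26077313, -0.62228083,  0.40370041]), 'orientation': array([-1.37022197,  0.91334715, -0.91060492]), 'contact_force': array([-0.30511528, -0.38216315,  0.6213235 ]), 'moment': array([ 0.01367675,  0.0351957 , -0.07204666]), 'grip_width': 0.08549526309572592}
scene {'fx': 557.2438159425402, 'fy': 557.2438159425402, 'cx': 304.52426267107273, 'cy': 237.15721144412964, 'dist_coeffs': array([0.04578581, 0.        , 0.        , 0.        , 0.        ]), 'position': array([ 1.12028821, -0.51765092,  0.88421245]), 'attitude': array([-2.20175494, -1.04444321,  0.40065562])}
top {'fx': 515.1913225598123, 'fy': 515.1913225598123, 'cx': 316.83064545378244, 'cy': 243.2244209758717, 'dist_coeffs': array([0.04160559, 0.        , 0.        , 0.        , 0.        ]), 'position': array([0.38027831, 0.01705522, 1.25761399]), 'attitude': array([-2.19567319,  2.17982648, -0.12841459])}
```

View pics/scene0.png

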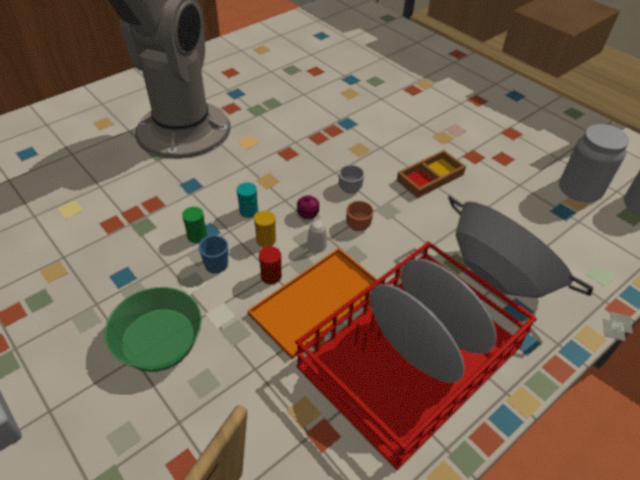

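View pics/top0.png

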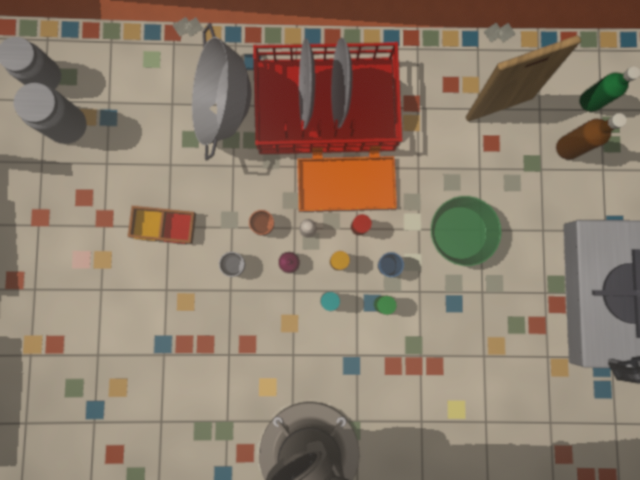

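```bash
python3 - <<'E'
import numpy as np
from scipy.spatial.transform import Rotation as R
print(R.from_rotvec([-1.37022197,  0.91334715, -0.91060492]).as_matrix().round(3))
for a in ([-2.20175494, -1.04444321,  0.40065562],[-2.19567319,  2.17982648, -0.12841459]): print(R.from_rotvec(a).as_matrix().round(3))
E
```

```text
[[ 0.387 -0.001  0.922]
 [-0.922  0.002  0.387]
 [-0.002 -1.    -0.   ]]
[[ 0.634  0.571 -0.521]
 [ 0.773 -0.464  0.433]
 [ 0.005 -0.677 -0.736]]
[[ 0.006 -0.996  0.09 ]
 [-1.    -0.008 -0.026]
 [ 0.027 -0.09  -0.996]]
```

```bash
cat > h.py <<'E'
import numpy as np,cv2
from scipy.spatial.transform import Rotation as R
C={"scene":dict(f=557.2438159425402,c=(304.52426267107273,237.15721144412964),k=0.04578581,p=np.array([ 1.12028821, -0.51765092,  0.88421245]),R=R.from_rotvec([-2.20175494, -1.04444321,  0.40065562]).as_matrix()),
"top":dict(f=515.1913225598123,c=(316.83064545378244,243.2244209758717),k=0.04160559,p=np.array([0.38027831, 0.01705522, 1.25761399]),R=R.from_rotvec([-2.19567319,  2.17982648, -0.12841459]).as_matrix())}
def ray(n,uv):
    c=C[n];K=np.array([[c['f'],0,c['c'][0]],[0,c['f'],c['c'][1]],[0,0,1]])
    q=cv2.undistortPoints(np.array([[uv]],float),K,np.array([c['k'],0,0,0,0]))[0,0]
    d=c['R']@np.array([q[0],q[1],1]);return c['p'],d/np.linalg.norm(d)
def tri(a,b):
    p,d=ray("scene",a);q,e=ray("top",b)
    s=np.linalg.lstsq(np.c_[d,-e],q-p,rcond=None)[0]
    x=p+d*s[0];y=q+e*s[1];return (x+y)/2,np.linalg.norm(x-y)
def plane(n,uv,z):
    p,d=ray(n,uv);return p+d*(z-p[2])/d[2]
def proj(n,X):
    c=C[n];K=np.array([[c['f'],0,c['c'][0]],[0,c['f'],c['c'][1]],[0,0,1]])
    return cv2.projectPoints(np.atleast_2d(np.array(X,float)),cv2.Rodrigues(c['R'].T)[0],-c['R'].T@c['p'],K,np.array([c['k'],0,0,0,0]))[0][:,0]
def crop(src,out,x0,y0,w,h,s,step=10):
    im=cv2.imread(src)[y0:y0+h,x0:x0+w]
    im=cv2.resize(im,None,fx=s,fy=s,interpolation=cv2.INTER_CUBIC)
    for x in range((x0//step+1)*step,x0+w,step):
        cv2.line(im,((x-x0)*s,0),((x-x0)*s,6),(255,255,255),1)
        cv2.putText(im,str(x),((x-x0)*s-10,16),0,0.35,(255,0,255),1)
    for y in range((y0//step+1)*step,y0+h,step):
        cv2.line(im,(0,(y-y0)*s),(6,(y-y0)*s),(255,255,255),1)
        cv2.putText(im,str(y),(8,(y-y0)*s+4),0,0.35,(255,0,255),1)
    cv2.imwrite(out,im)
E
python3 - <<'E'
from h import *
crop("pics/top0.png","pics/t1.png",210,200,200,120,4)
crop("pics/scene0.png","pics/s1.png",180,155,200,140,4)
crop("pics/top0.png","pics/t2.png",120,195,80,60,8)
crop("pics/scene0.png","pics/s2.png",390,145,80,60,8)
crop("pics/top0.png","pics/t3.png",290,140,120,80,6)
crop("pics/scene0.png","pics/s3.png",240,240,150,120,5)
crop("pics/top0.png","pics/t4.png",420,185,90,90,6)
crop("pics/scene0.png","pics/s4.png",95,275,120,100,6)
E
```

```text
(no output)
```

View pics/t1.png

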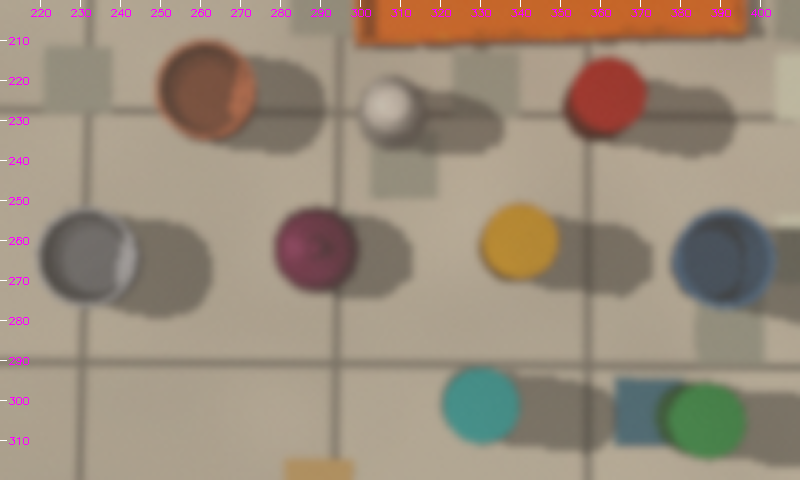

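View pics/s1.png

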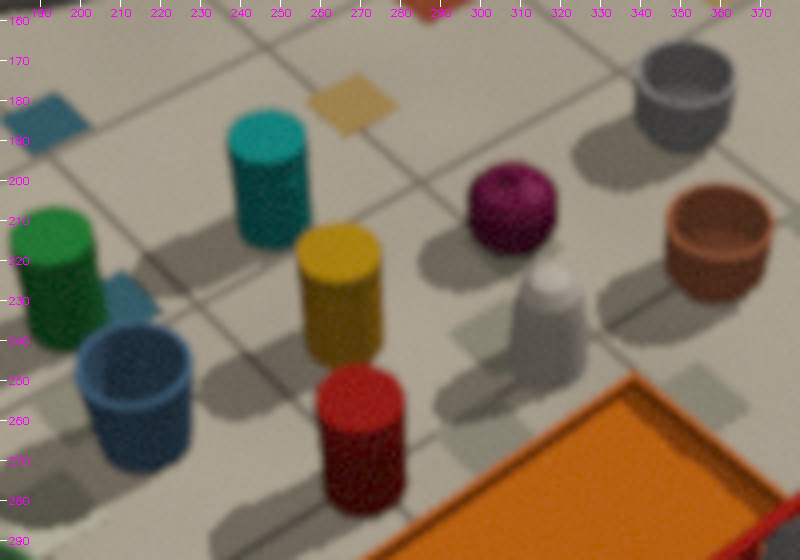

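View pics/t2.png

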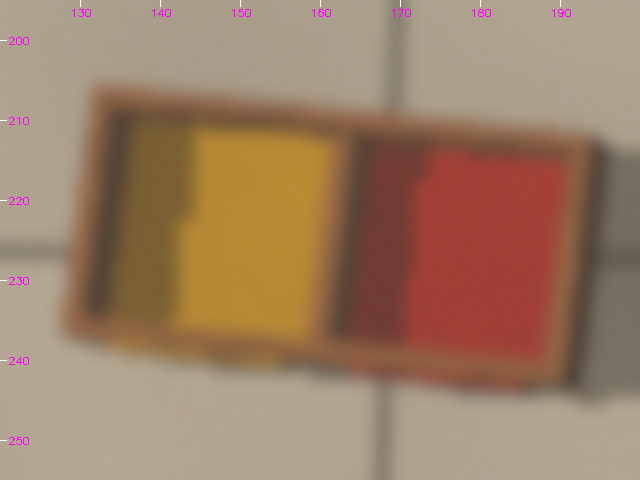

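View pics/s2.png

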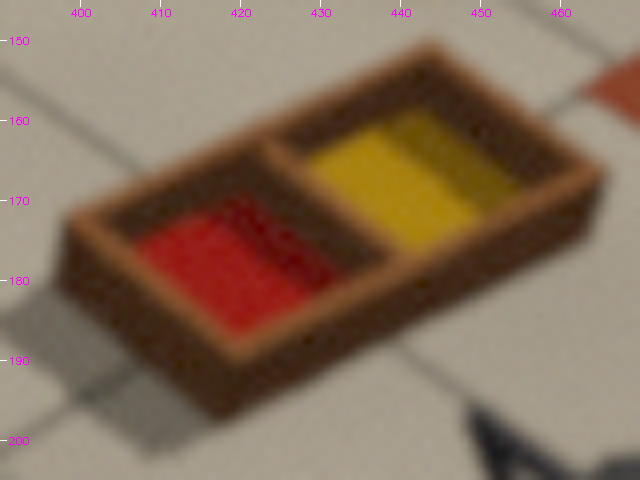

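View pics/t3.png

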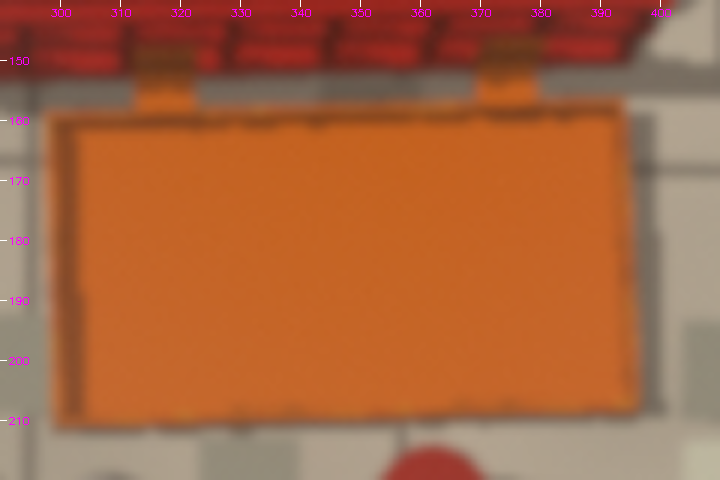

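View pics/s3.png

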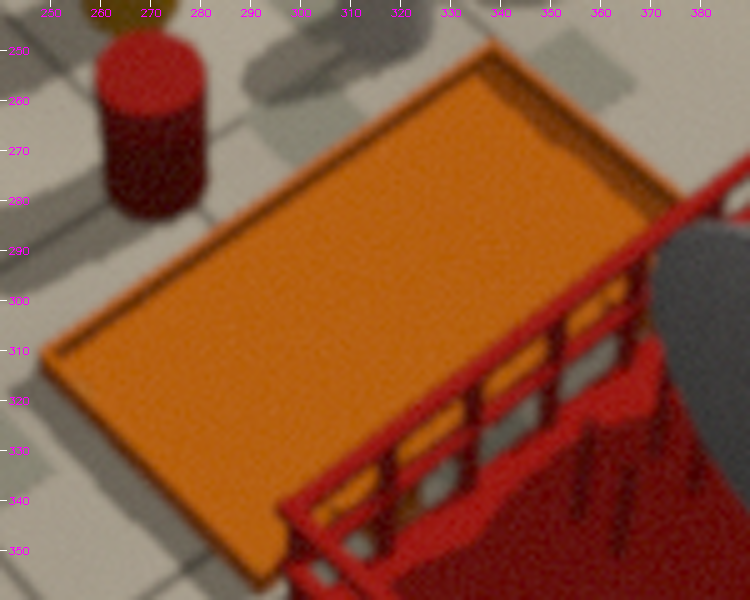

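View pics/t4.png

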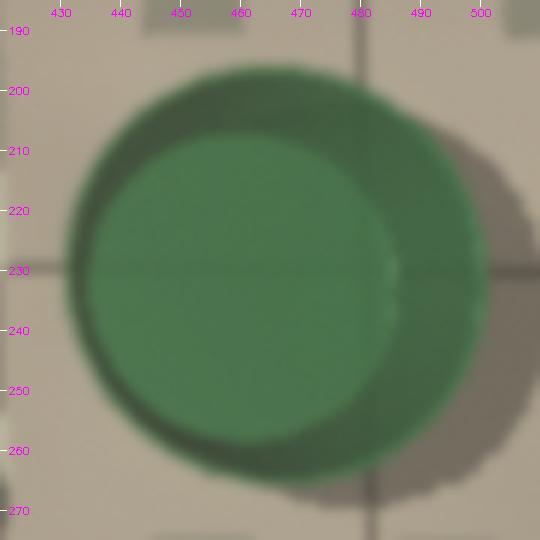

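View pics/s4.png

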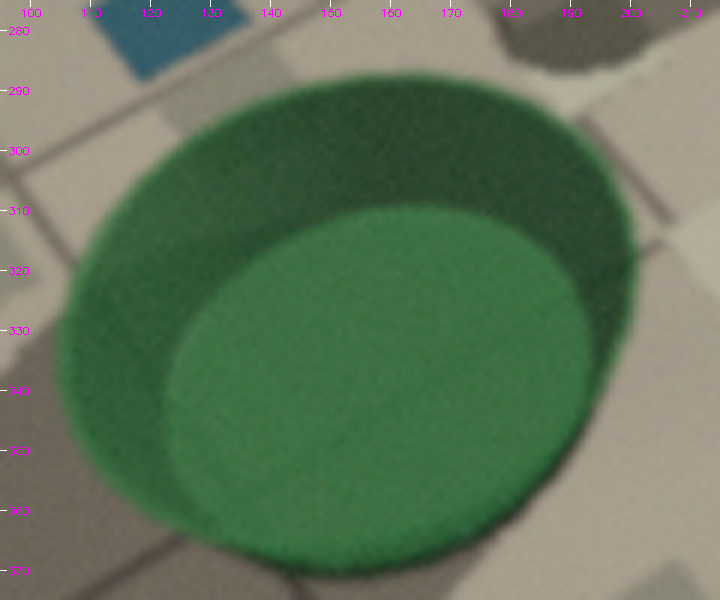

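```bash
python3 - <<'E'
from h import *
S={"red":((269.9,254.4),(361.4,223.6)),"yel":((264.6,218.4),(339.6,259.9)),"cop":((359.4,210.6),(261.1,222.1)),"ste":((350.6,173.4),(231.6,263.9)),"oni":((307.9,207.1),(288.6,262.1)),"bowlfloor":((157.6,339.3),(459.9,232.6))}
t=lambda u,v:(120+u/8-.44,195+v/8-.44); s=lambda u,v:(390+u/8-.44,145+v/8-.44)
for k,a,b in (("cA",(607,172),(97,85)),("cB",(240,362),(603,135)),("cC",(65,215),(565,385)),("cD",(433,40),(63,338))): S[k]=(s(*a),t(*b))
t=lambda u,v:(290+u/6-.42,140+v/6-.42); s=lambda u,v:(240+u/5-.4,240+v/5-.4)
for k,a,b in (("t-+",(492,42),(55,430)),("t--",(45,358),(640,412)),("t+-",(262,590),(622,100))): S[k]=(s(*a),t(*b))
for k,(a,b) in S.items():
    x,e=tri(a,b); print(k,x.round(4),round(e,4))
print("known z from top only:")
for k,z in (("red",.07),("yel",.07),("cop",.046),("ste",.046),("oni",.024),("bowlfloor",.005),("cA",.028),("cB",.028),("cC",.028),("cD",.028),("t-+",.016),("t--",.016),("t+-",.016)):
    print(k,plane("top",S[k][1],z).round(4),plane("scene",S[k][0],z).round(4))
print("rim",plane("top",(465.8,230.4),.05)," t++",plane("top",t(48,112),.016))
for k,uv,z in (("cup",(390.4,264.1),.06),("salt",(307.1,227.8),.067),("teal",(329.9,300.8),.07),("green",(385.8,304.6),.07)): print(k,plane("top",uv,z).round(3))
E
```

```text
red [ 0.5351 -0.1183  0.0681] 0.0002
yel [ 0.4499 -0.0677  0.0677] 0.0004
cop [0.5395 0.117  0.044 ] 0.0001
ste [0.4397 0.1837 0.0454] 0.0012
oni [0.4462 0.0514 0.0242] 0.0005
bowlfloor [ 0.5233 -0.3687  0.0031] 0.0007
cA [0.5783 0.424  0.0298] 0.0012
cB [0.5663 0.2767 0.0306] 0.0029
cC [0.4909 0.2853 0.0301] 0.0012
cD [0.5035 0.4322 0.0285] 0.0005
t-+ [0.5713 0.0288 0.0137] 0.0007
t-- [ 0.582  -0.2089  0.012 ] 0.0033
t+- [ 0.7114 -0.2045  0.009 ] 0.0006
known z from top only:
red [ 0.5349 -0.1181  0.07  ] [ 0.5364 -0.1193  0.07  ]
yel [ 0.4499 -0.0674  0.07  ] [ 0.4517 -0.0691  0.07  ]
cop [0.5393 0.1168 0.046 ] [0.5409 0.1154 0.046 ]
ste [0.44   0.1841 0.046 ] [0.4399 0.1826 0.046 ]
oni [0.4464 0.0516 0.024 ] [0.446  0.0513 0.024 ]
bowlfloor [ 0.5232 -0.3678  0.005 ] [ 0.5244 -0.3693  0.005 ]
cA [0.579  0.4251 0.028 ] [0.5769 0.4254 0.028 ]
cB [0.5658 0.2762 0.028 ] [0.5654 0.2805 0.028 ]
cC [0.4907 0.2853 0.028 ] [0.4896 0.2879 0.028 ]
cD [0.5034 0.4322 0.028 ] [0.5033 0.433  0.028 ]
t-+ [0.5707 0.0285 0.016 ] [0.573  0.0276 0.016 ]
t-- [ 0.5805 -0.2096  0.016 ] [ 0.5855 -0.209   0.016 ]
t+- [ 0.7098 -0.203   0.016 ] [ 0.7145 -0.2072  0.016 ]
rim [ 0.52347164 -0.36810086  0.05      ]  t++ [0.70186165 0.03250381 0.016     ]
cup [ 0.442 -0.187  0.06 ]
salt [0.524 0.008 0.067]
teal [ 0.356 -0.045  0.07 ]
green [ 0.348 -0.174  0.07 ]
```

```bash
cat >> h.py <<'E'
def plan(*tg):
    """tg: (x,y,z[,yaw_deg of tool x]) TCP targets"""
    from bench import r
    o=r.get_obs();M=R.from_rotvec(o['orientation']).as_matrix()
    print("t",o['clock'],"tcp",o['tcp_pos'].round(4),"yaw",np.degrees(np.arctan2(M[1,0],M[0,0])).round(2),"tilt",np.degrees(np.arccos(-M[2,1])).round(2),"F",o['contact_force'].round(1),"w",round(o['grip_width'],4),"q",o['joints'].round(2))
    for t in tg:
        s=M.T@(np.array(t[:3])-o['tcp_pos'])/.3
        yaw=np.radians(t[3]);c,n=np.cos(yaw),np.sin(yaw)
        T=np.array([[c,0,-n],[n,0,c],[0,-1,0]])
        w=R.from_matrix(M.T@T).as_rotvec()/(np.pi/2)
        print(t,"xyz",s.round(4).tolist(),"rot",w.round(4).tolist(),"rows",(np.linalg.norm(s)*.3/.0625).round(1),(np.linalg.norm(w)*90/10.7).round(1))
E
python3 -c "
from h import *
plan((.356,-.345,.405,-5.2),(.45,-.068,.3,-5.2))"
```

```text
t 0.1 tcp [ 0.2608 -0.6223  0.4038] yaw -67.26 tilt 0.09 F [0.8 0.1 1.1] w 0.0853 q [ 1.07  0.48  0.02  1.56 -0.01  1.11 -0.08]
(0.356, -0.345, 0.405, -5.2) xyz [-0.7299, -0.0028, 0.6501] rot [-0.0005, -0.6896, -0.001] rows 4.7 5.8
(0.45, -0.068, 0.3, -5.2) xyz [-1.4598, 0.3483, 1.296] rot [-0.0005, -0.6896, -0.001] rows 9.5 5.8
```

Candidates (top-image pixels): the cylinders are yellow (340,260), red (361,224), turquoise (330,301) and green (387,304). The last two are not meant. The open round vessels are copper (261,222), steel (232,264) and the blue cup (390,264), which stays. The onion is at (289,262) and the white salt shaker at (307,228), which also stays. The caddy is at left, yellow bay (150,224) and red bay (176,228). The enlarged crops confirm the lid and floor colours.

Emit:
step_arm(xyz=[[-0.73,0,0.65],[-0.73,0,0.65],[-0.73,0,0.65],[-0.73,0,0.65],[-0.73,0,0.65],[-0.73,0,0.65],[-0.73,0,0.65]], rotation=[[0,-0.69,0],[0,-0.69,0],[0,-0.69,0],[0,-0.69,0],[0,-0.69,0],[0,-0.69,0],[0,-0.69,0]], grip=0)

```text
clock: 0.98
tcp_pos: [0.3559, -0.3447, 0.404]
orientation: [-1.568, 0.072, -0.07]
contact_force: [0.6, -0.6, -0.2]
grip_width: 0.0854
```

```bash
python3 -c "
from h import *
plan((.451,-.068,.35,-5.2),(.451,-.068,.2,-5.2))"
```

```text
t 0.975 tcp [ 0.3559 -0.3447  0.404 ] yaw -5.21 tilt 0.11 F [ 0.6 -0.6 -0.2] w 0.0854 q [ 0.9   0.2  -0.29  1.96  0.07  0.99  0.49]
(0.451, -0.068, 0.35, -5.2) xyz [0.2321, 0.1812, 0.9469] rot [-0.001, -0.0001, -0.0008] rows 4.8 0.0
(0.451, -0.068, 0.2, -5.2) xyz [0.2328, 0.6812, 0.9461] rot [-0.001, -0.0001, -0.0008] rows 5.7 0.0
```

Emit:
step_arm(xyz=[[0.232,0.18,0.947],[0.232,0.18,0.947],[0.232,0.18,0.947],[0.232,0.18,0.947],[0.232,0.18,0.947],[0.232,0.18,0.947],[0.232,0.35,0.947],[0.232,0.5,0.947],[0.232,0.6,0.947],[0.232,0.68,0.947],[0.232,0.68,0.947],[0.232,0.68,0.947]], rotation=[[0,0,0],[0,0,0],[0,0,0],[0,0,0],[0,0,0],[0,0,0],[0,0,0],[0,0,0],[0,0,0],[0,0,0],[0,0,0],[0,0,0]])

```text
clock: 2.48
tcp_pos: [0.4511, -0.0687, 0.201]
orientation: [-1.569, 0.074, -0.073]
contact_force: [0.4, 0.8, 0.7]
grip_width: 0.0857
```

```bash
python3 - <<'E'
from h import *
plan((.451,-.068,.2,-5.2))
from bench import r
for n in ("top","scene"): cv2.imwrite(f"pics/{n}1.png",r.grab_frame(n)["pixels"][:,:,::-1])
crop("pics/scene1.png","pics/s5.png",190,80,160,220,3)
E
```

```text
t 2.475 tcp [ 0.4511 -0.0687  0.201 ] yaw -5.35 tilt 0.06 F [0.4 0.8 0.7] w 0.0857 q [ 0.35  0.48 -0.4   2.19  0.36  0.53 -0.42]
(0.451, -0.068, 0.2, -5.2) xyz [-0.0005, 0.0034, 0.0021] rot [-0.0006, -0.0017, -0.0003] rows 0.0 0.0
```

View pics/s5.png

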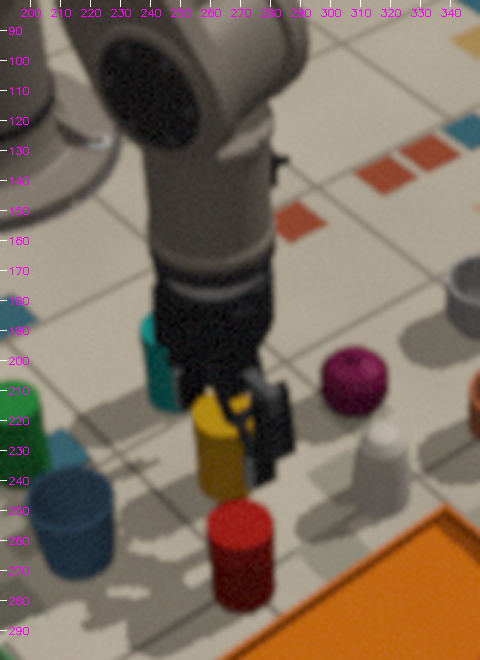

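The gripper straddles the yellow jar (265,225) with clearance to the turquoise and red jars, so I close now.

Emit:
step_arm(xyz=[[0,0,0],[0,0,0],[0,0,0],[0,0,0],[0,0,0],[0,0,0],[0,0,0],[0,0,0]], rotation=[[0,0,0],[0,0,0],[0,0,0],[0,0,0],[0,0,0],[0,0,0],[0,0,0],[0,0,0]], grip=1, force=40)

```text
clock: 3.58
tcp_pos: [0.4515, -0.0683, 0.202]
orientation: [-1.569, 0.071, -0.074]
contact_force: [-0.8, 0.2, 5.7]
grip_width: 0.0442
```

```bash
python3 - <<'E'
from h import *
plan((.451,-.068,.33,-5.2),(.538,.215,.33,-5.2))
E
```

```text
t 3.575 tcp [ 0.4515 -0.0683  0.202 ] yaw -5.3 tilt 0.09 F [-0.8  0.2  5.7] w 0.0442 q [ 0.35  0.48 -0.4   2.19  0.36  0.53 -0.42]
(0.451, -0.068, 0.33, -5.2) xyz [-0.001, -0.4268, 0.0012] rot [-0.0004, -0.0011, 0.0009] rows 2.0 0.0
(0.538, 0.215, 0.33, -5.2) xyz [0.2006, -0.4258, 0.9673] rot [-0.0004, -0.0011, 0.0009] rows 5.2 0.0
```

Emit:
step_arm(xyz=[[0,-0.15,0],[0,-0.3,0],[0,-0.43,0],[0.04,-0.43,0.2],[0.08,-0.43,0.4],[0.12,-0.43,0.6],[0.16,-0.43,0.8],[0.2,-0.43,0.967],[0.2,-0.43,0.967],[0.2,-0.43,0.967]], rotation=[[0,0,0],[0,0,0],[0,0,0],[0,0,0],[0,0,0],[0,0,0],[0,0,0],[0,0,0],[0,0,0],[0,0,0]])

```text
clock: 4.82
tcp_pos: [0.5374, 0.2145, 0.3306]
orientation: [-1.57, 0.072, -0.072]
contact_force: [-0.1, -0.4, -1.5]
grip_width: 0.0439
```

```bash
python3 - <<'E'
from h import *
plan((.538,.39,.33,-5.2),(.538,.39,.25,-5.2),(.538,.39,.208,-5.2))
E
```

```text
t 4.825 tcp [0.5374 0.2145 0.3306] yaw -5.28 tilt 0.04 F [-0.1 -0.4 -1.5] w 0.0439 q [-0.05  0.46 -0.57  1.83  0.3   0.94 -0.84]
(0.538, 0.39, 0.33, -5.2) xyz [-0.0519, 0.0018, 0.5828] rot [0.0004, -0.0008, 0.0002] rows 2.8 0.0
(0.538, 0.39, 0.25, -5.2) xyz [-0.052, 0.2684, 0.5829] rot [0.0004, -0.0008, 0.0002] rows 3.1 0.0
(0.538, 0.39, 0.208, -5.2) xyz [-0.052, 0.4084, 0.583] rot [0.0004, -0.0008, 0.0002] rows 3.4 0.0
```

Emit:
step_arm(xyz=[[-0.018,0,0.2],[-0.036,0,0.4],[-0.052,0,0.583],[-0.052,0,0.583],[-0.052,0.14,0.583],[-0.052,0.27,0.583],[-0.052,0.27,0.583]], rotation=[[0,0,0],[0,0,0],[0,0,0],[0,0,0],[0,0,0],[0,0,0],[0,0,0]])

```text
clock: 5.7
tcp_pos: [0.5379, 0.3862, 0.2462]
orientation: [-1.577, 0.078, -0.071]
contact_force: [-0.3, -0.3, -0.7]
grip_width: 0.0439
```

```bash
python3 - <<'E'
from h import *
plan((.538,.39,.215,-5.2),(.538,.39,.208,-5.2))
from bench import r
for n in ("top","scene"): cv2.imwrite(f"pics/{n}2.png",r.grab_frame(n)["pixels"][:,:,::-1])
crop("pics/scene2.png","pics/s6.png",360,50,130,160,4)
crop("pics/top2.png","pics/t6.png",100,150,140,120,4)
E
```

```text
t 5.7 tcp [0.5379 0.3862 0.2462] yaw -5.42 tilt 0.48 F [-0.3 -0.3 -0.7] w 0.0439 q [-0.35  0.69 -0.52  1.68  0.42  0.9  -1.14]
(0.538, 0.39, 0.215, -5.2) xyz [-0.0003, 0.104, 0.0133] rot [0.0046, -0.0025, -0.0027] rows 0.5 0.0
(0.538, 0.39, 0.208, -5.2) xyz [-0.0002, 0.1274, 0.0134] rot [0.0046, -0.0025, -0.0027] rows 0.6 0.0
```

View pics/s6.png

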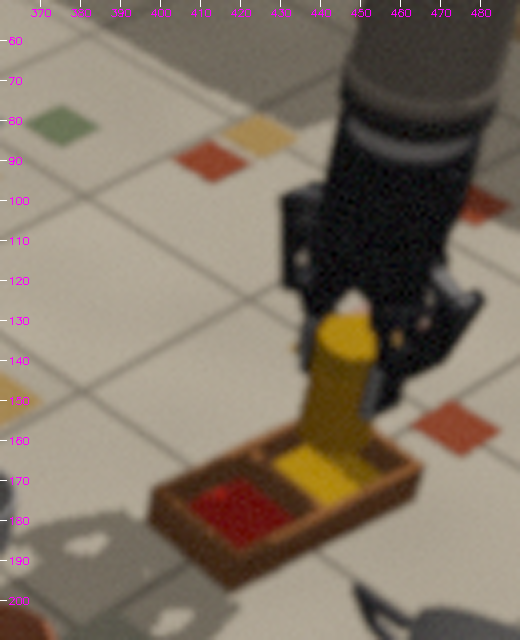

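View pics/t6.png

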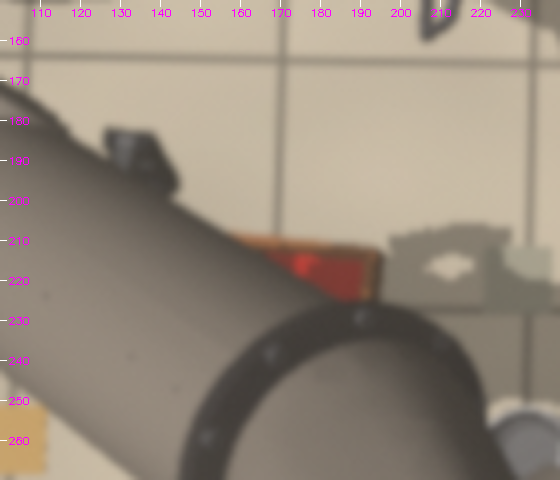

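The scene crop shows the yellow jar upright over the yellow bay (445,150), bottom near (440,163). I lower it.

Emit:
step_arm(xyz=[[0,0.05,0.013],[0,0.09,0.013],[0,0.115,0.013],[0,0.128,0.013],[0,0.128,0.013]], rotation=[[0,0,0],[0,0,0],[0,0,0],[0,0,0],[0,0,0]])

```text
clock: 6.42
tcp_pos: [0.5391, 0.3926, 0.2117]
orientation: [-1.571, 0.073, -0.074]
contact_force: [0.6, -0.7, -2.1]
grip_width: 0.0442
```

```bash
python3 - <<'E'
from h import *
plan((.538,.39,.208,-5.2))
E
```

```text
t 6.425 tcp [0.5391 0.3926 0.2117] yaw -5.37 tilt 0.07 F [ 0.6 -0.7 -2.1] w 0.0442 q [-0.38  0.73 -0.5   1.68  0.45  0.85 -1.16]
(0.538, 0.39, 0.208, -5.2) xyz [-0.0029, 0.0124, -0.0089] rot [0.0008, -0.0019, 0.0002] rows 0.1 0.0
```

Emit:
step_arm(xyz=[[-0.003,0.006,-0.008],[-0.003,0.012,-0.008],[-0.003,0.014,-0.008],[-0.003,0.014,-0.008]], rotation=[[0,0,0],[0,0,0],[0,0,0],[0,0,0]])

```text
clock: 6.92
tcp_pos: [0.538, 0.3903, 0.2081]
orientation: [-1.571, 0.073, -0.074]
contact_force: [-1.8, -1.9, 5.1]
grip_width: 0.0441
```

Emit:
step_arm(xyz=[[0,0,0],[0,0,0],[0,0,0],[0,0,0],[0,0,0],[0,-0.1,0],[0,-0.25,0],[0,-0.4,0]], rotation=[[0,0,0],[0,0,0],[0,0,0],[0,0,0],[0,0,0],[0,0,0],[0,0,0],[0,0,0]], grip=0)

```text
clock: 7.92
tcp_pos: [0.5379, 0.3904, 0.3292]
orientation: [-1.571, 0.074, -0.074]
contact_force: [1.0, 0.1, -0.1]
grip_width: 0.0855
```

```bash
python3 - <<'E'
from h import *
plan((.536,.10,.34,-5.2),(.536,-.118,.34,-5.2))
from bench import r
for n in ("top","scene"): cv2.imwrite(f"pics/{n}3.png",r.grab_frame(n)["pixels"][:,:,::-1])
crop("pics/scene3.png","pics/s7.png",360,50,130,160,4)
E
```

```text
t 7.925 tcp [0.5379 0.3904 0.3292] yaw -5.38 tilt 0.1 F [ 1.   0.1 -0.1] w 0.0855 q [-0.33  0.6  -0.56  1.62  0.36  1.03 -1.1 ]
(0.536, 0.1, 0.34, -5.2) xyz [0.0845, -0.0344, -0.9642] rot [0.0011, -0.0019, 0.0002] rows 4.6 0.0
(0.536, -0.118, 0.34, -5.2) xyz [0.1526, -0.0331, -1.6877] rot [0.0011, -0.0019, 0.0002] rows 8.1 0.0
```

View pics/s7.png

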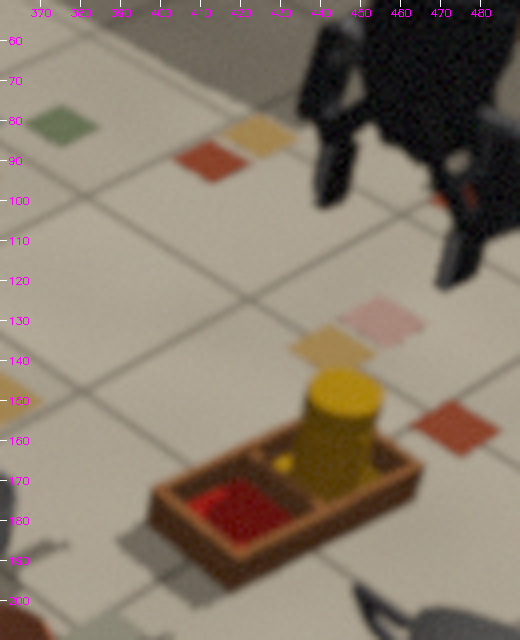

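The yellow jar stands upright in the yellow bay (lid at 446,148). Next is the red jar.

Emit:
step_arm(xyz=[[0.084,-0.034,-0.964],[0.084,-0.034,-0.964],[0.084,-0.034,-0.964],[0.084,-0.034,-0.964],[0.084,-0.034,-0.964],[0.084,-0.034,-0.964]], rotation=[[0,0,0],[0,0,0],[0,0,0],[0,0,0],[0,0,0],[0,0,0]])

```text
clock: 8.78
tcp_pos: [0.537, 0.0975, 0.3424]
orientation: [-1.567, 0.073, -0.085]
contact_force: [0.3, 0.5, -0.5]
grip_width: 0.0855
```

```bash
python3 - <<'E'
from h import *
plan((.5355,-.1185,.33,-5.2),(.5355,-.1185,.20,-5.2))
E
```

```text
t 8.775 tcp [0.537  0.0975 0.3424] yaw -5.77 tilt 0.44 F [ 0.3  0.5 -0.5] w 0.0855 q [ 0.17  0.39 -0.57  1.9   0.27  0.92 -0.63]
(0.5355, -0.1185, 0.33, -5.2) xyz [0.0672, 0.0396, -0.7171] rot [-0.0019, -0.0063, 0.0045] rows 3.5 0.1
(0.5355, -0.1185, 0.2, -5.2) xyz [0.0641, 0.4729, -0.7184] rot [-0.0019, -0.0063, 0.0045] rows 4.1 0.1
```

Emit:
step_arm(xyz=[[0.067,0.04,-0.717],[0.067,0.04,-0.717],[0.067,0.04,-0.717],[0.067,0.04,-0.717],[0.067,0.04,-0.717],[0.067,0.04,-0.717],[0.066,0.2,-0.717],[0.065,0.33,-0.718],[0.064,0.42,-0.718],[0.064,0.473,-0.718],[0.064,0.473,-0.718],[0.064,0.473,-0.718]], rotation=[[-0.002,-0.006,0.004],[-0.002,-0.006,0.004],[-0.002,-0.006,0.004],[-0.002,-0.006,0.004],[-0.002,-0.006,0.004],[-0.002,-0.006,0.004],[-0.002,-0.006,0.004],[-0.002,-0.006,0.004],[-0.002,-0.006,0.004],[-0.002,-0.006,0.004],[-0.002,-0.006,0.004],[-0.002,-0.006,0.004]])

```text
clock: 10.28
tcp_pos: [0.5361, -0.1179, 0.201]
orientation: [-1.57, 0.069, -0.073]
contact_force: [0.5, 1.3, -0.3]
grip_width: 0.0853
```

```bash
python3 - <<'E'
from h import *
plan((.5355,-.1185,.20,-5.2))
from bench import r
for n in ("scene",): cv2.imwrite(f"pics/{n}4.png",r.grab_frame(n)["pixels"][:,:,::-1])
crop("pics/scene4.png","pics/s8.png",190,120,180,200,3)
E
```

```text
t 10.275 tcp [ 0.5361 -0.1179  0.201 ] yaw -5.19 tilt 0.14 F [ 0.5  1.3 -0.3] w 0.0853 q [ 0.43  0.59 -0.42  1.98  0.39  0.65 -0.33]
(0.5355, -0.1185, 0.2, -5.2) xyz [-0.0019, 0.0033, -0.0023] rot [0.0, 0.0001, 0.0016] rows 0.0 0.0
```

View pics/s8.png

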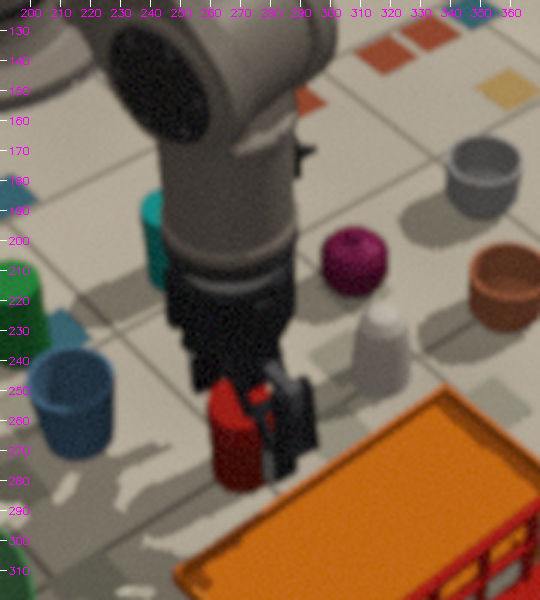

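The gripper straddles the red jar (269,262), clear of the shaker and cup. I close and lift.

Emit:
step_arm(xyz=[[0,0,0],[0,0,0],[0,0,0],[0,0,0],[0,0,0],[0,0,0],[0,0,0],[0,-0.15,0],[0,-0.3,0],[0,-0.43,0],[0,-0.43,0]], rotation=[[0,0,0],[0,0,0],[0,0,0],[0,0,0],[0,0,0],[0,0,0],[0,0,0],[0,0,0],[0,0,0],[0,0,0],[0,0,0]], grip=1)

```text
clock: 11.7
tcp_pos: [0.5367, -0.1181, 0.333]
orientation: [-1.571, 0.065, -0.078]
contact_force: [-0.5, 0.7, -2.6]
grip_width: 0.044
```

```bash
python3 - <<'E'
from h import *
plan((.533,.15,.33,-5.2),(.531,.3185,.33,-5.2))
E
```

```text
t 11.7 tcp [ 0.5367 -0.1181  0.333 ] yaw -5.23 tilt 0.5 F [-0.5  0.7 -2.6] w 0.044 q [ 0.52  0.4  -0.51  1.9   0.25  0.89 -0.21]
(0.533, 0.15, 0.33, -5.2) xyz [-0.0939, 0.0084, 0.8887] rot [0.0006, -0.0003, 0.0055] rows 4.3 0.0
(0.531, 0.3185, 0.33, -5.2) xyz [-0.1517, 0.0074, 1.4475] rot [0.0006, -0.0003, 0.0055] rows 7.0 0.0
```

Emit:
step_arm(xyz=[[-0.02,0.008,0.2],[-0.04,0.008,0.4],[-0.06,0.008,0.6],[-0.08,0.008,0.77],[-0.094,0.008,0.889],[-0.094,0.008,0.889]], rotation=[[0,0,0.005],[0,0,0.005],[0,0,0.005],[0,0,0.005],[0,0,0.005],[0,0,0.005]])

```text
clock: 12.45
tcp_pos: [0.5317, 0.1536, 0.3288]
orientation: [-1.569, 0.068, -0.066]
contact_force: [0.4, -0.3, -1.8]
grip_width: 0.0439
```

```bash
python3 - <<'E'
from h import *
plan((.531,.319,.33,-5.2),(.531,.319,.24,-5.2),(.531,.319,.208,-5.2))
E
```

```text
t 12.45 tcp [0.5317 0.1536 0.3288] yaw -4.88 tilt 0.09 F [ 0.4 -0.3 -1.8] w 0.0439 q [ 0.07  0.43 -0.59  1.89  0.29  0.91 -0.74]
(0.531, 0.319, 0.33, -5.2) xyz [-0.0493, -0.0037, 0.5492] rot [-0.0002, 0.0035, -0.001] rows 2.6 0.0
(0.531, 0.319, 0.24, -5.2) xyz [-0.0488, 0.2963, 0.5491] rot [-0.0002, 0.0035, -0.001] rows 3.0 0.0
(0.531, 0.319, 0.208, -5.2) xyz [-0.0487, 0.403, 0.5491] rot [-0.0002, 0.0035, -0.001] rows 3.3 0.0
```

Emit:
step_arm(xyz=[[-0.017,0,0.19],[-0.034,0,0.38],[-0.049,0,0.549],[-0.049,0,0.549],[-0.049,0,0.549],[-0.049,0.14,0.549],[-0.049,0.27,0.549],[-0.049,0.27,0.549],[-0.049,0.27,0.549]], rotation=[[0,0.003,0],[0,0.003,0],[0,0.003,0],[0,0.003,0],[0,0.003,0],[0,0.003,0],[0,0.003,0],[0,0.003,0],[0,0.003,0]])

```text
clock: 13.58
tcp_pos: [0.5318, 0.3182, 0.249]
orientation: [-1.569, 0.072, -0.072]
contact_force: [-0.6, 0.5, -1.0]
grip_width: 0.0441
```

```bash
python3 - <<'E'
from h import *
plan((.531,.319,.22,-5.2),(.531,.319,.208,-5.2))
from bench import r
for n in ("scene",): cv2.imwrite(f"pics/{n}5.png",r.grab_frame(n)["pixels"][:,:,::-1])
crop("pics/scene5.png","pics/s9.png",360,50,130,160,4)
E
```

```text
t 13.575 tcp [0.5318 0.3182 0.249 ] yaw -5.24 tilt 0.05 F [-0.6  0.5 -1. ] w 0.0441 q [-0.24  0.63 -0.54  1.78  0.42  0.85 -1.07]
(0.531, 0.319, 0.22, -5.2) xyz [-0.0028, 0.0967, 0.0025] rot [-0.0004, -0.0005, -0.0003] rows 0.5 0.0
(0.531, 0.319, 0.208, -5.2) xyz [-0.0028, 0.1367, 0.0025] rot [-0.0004, -0.0005, -0.0003] rows 0.7 0.0
```

View pics/s9.png

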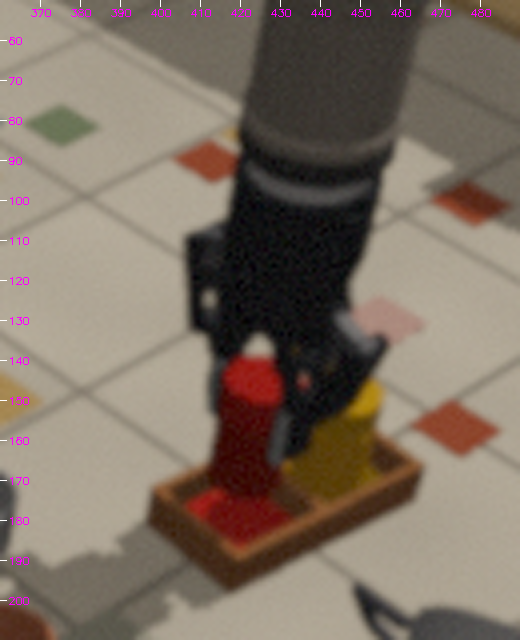

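The red jar hangs upright over the red bay (423,157), and the yellow jar stays clear behind it. I lower, release and rise.

Emit:
step_arm(xyz=[[-0.003,0.05,0.003],[-0.003,0.09,0.003],[-0.003,0.12,0.003],[-0.003,0.137,0.003],[-0.003,0.138,0.003],[-0.003,0.138,0.003]], rotation=[[0,0,0],[0,0,0],[0,0,0],[0,0,0],[0,0,0],[0,0,0]])

```text
clock: 14.38
tcp_pos: [0.5311, 0.3198, 0.2081]
orientation: [-1.568, 0.071, -0.072]
contact_force: [-0.9, 0.7, -1.2]
grip_width: 0.0439
```

Emit:
step_arm(xyz=[[0,0.004,0],[0,0.004,0]], rotation=[[0,0,0],[0,0,0]])

```text
clock: 14.62
tcp_pos: [0.5311, 0.3199, 0.2079]
orientation: [-1.568, 0.071, -0.072]
contact_force: [-2.5, -1.3, 7.5]
grip_width: 0.044
```

Emit:
step_arm(xyz=[[0,0,0],[0,0,0],[0,0,0],[0,0,0],[0,0,0],[0,-0.1,0],[0,-0.25,0],[0,-0.4,0]], rotation=[[0,0,0],[0,0,0],[0,0,0],[0,0,0],[0,0,0],[0,0,0],[0,0,0],[0,0,0]], grip=0)

```text
clock: 15.62
tcp_pos: [0.5308, 0.3197, 0.329]
orientation: [-1.568, 0.071, -0.072]
contact_force: [0.5, -0.1, 0.1]
grip_width: 0.0852
```

```bash
python3 - <<'E'
from h import *
plan((.441,.1835,.33,87.6),(.441,.1835,.186,87.6))
from bench import r
for n in ("scene",): cv2.imwrite(f"pics/{n}6.png",r.grab_frame(n)["pixels"][:,:,::-1])
crop("pics/scene6.png","pics/s10.png",360,50,130,160,4)
E
```

```text
t 15.625 tcp [0.5308 0.3197 0.329 ] yaw -5.21 tilt 0.09 F [ 0.5 -0.1  0.1] w 0.0852 q [-0.21  0.53 -0.59  1.73  0.35  0.98 -1.02]
(0.441, 0.1835, 0.33, 87.6) xyz [-0.2569, -0.0043, -0.4792] rot [-0.0004, -1.0312, 0.001] rows 2.6 8.7
(0.441, 0.1835, 0.186, 87.6) xyz [-0.2572, 0.4757, -0.4799] rot [-0.0004, -1.0312, 0.001] rows 3.5 8.7
```

View pics/s10.png

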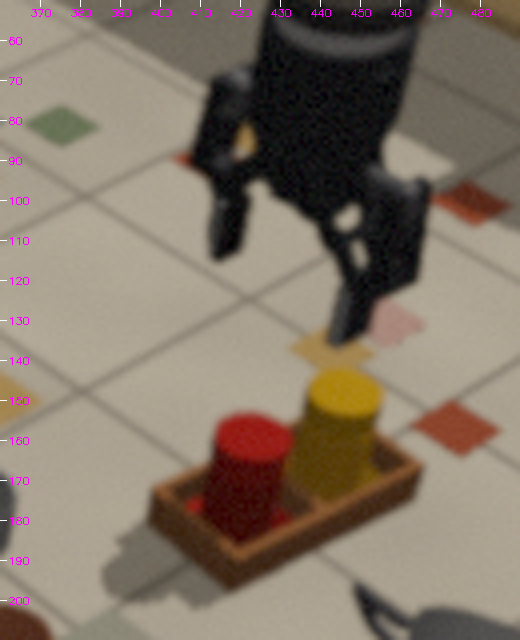

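Both jars stand upright in their matching bays (red lid 423,157; yellow lid 446,148). Next is the steel katori, with the jaws along world y.

Emit:
step_arm(xyz=[[-0.05,0,-0.1],[-0.12,0,-0.22],[-0.2,0,-0.35],[-0.257,0,-0.48],[-0.257,0,-0.48],[-0.257,0,-0.48],[-0.257,0,-0.48],[-0.257,0,-0.48],[-0.257,0,-0.48],[-0.257,0,-0.48],[-0.257,0,-0.48]], rotation=[[0,-1,0],[0,-1,0],[0,-1,0],[0,-1,0],[0,-1,0],[0,-1,0],[0,-1,0],[0,-1,0],[0,-1,0],[0,-1,0],[0,-1,0]])

```text
clock: 17.05
tcp_pos: [0.4422, 0.1849, 0.3339]
orientation: [-1.253, -1.15, 1.132]
contact_force: [0.3, -0.8, 0.2]
grip_width: 0.0853
```

```bash
python3 - <<'E'
from h import *
plan((.4405,.1835,.22,85),(.4405,.1835,.186,85))
E
```

```text
t 17.05 tcp [0.4422 0.1849 0.3339] yaw 84.7 tilt 0.61 F [ 0.3 -0.8  0.2] w 0.0853 q [ 0.3   0.41 -1.    2.04  0.44  0.91  0.55]
(0.4405, 0.1835, 0.22, 85) xyz [-0.0077, 0.3795, 0.0082] rot [0.005, -0.0033, 0.0045] rows 1.8 0.1
(0.4405, 0.1835, 0.186, 85) xyz [-0.0085, 0.4928, 0.0091] rot [0.005, -0.0033, 0.0045] rows 2.4 0.1
```

Emit:
step_arm(xyz=[[-0.008,0,0.008],[-0.008,0.15,0.008],[-0.008,0.3,0.008],[-0.008,0.41,0.008],[-0.009,0.47,0.009],[-0.009,0.493,0.009],[-0.009,0.493,0.009],[-0.009,0.493,0.009]], rotation=[[0.005,-0.003,0.005],[0.005,-0.003,0.005],[0.005,-0.003,0.005],[0.005,-0.003,0.005],[0.005,-0.003,0.005],[0.005,-0.003,0.005],[0.005,-0.003,0.005],[0.005,-0.003,0.005]])

```text
clock: 18.05
tcp_pos: [0.4409, 0.1836, 0.1868]
orientation: [-1.251, -1.145, 1.144]
contact_force: [1.3, -0.2, 0.4]
grip_width: 0.085
```

```bash
python3 - <<'E'
from h import *
plan((.4405,.1835,.186,85))
from bench import r
for n in ("scene",): cv2.imwrite(f"pics/{n}7.png",r.grab_frame(n)["pixels"][:,:,::-1])
crop("pics/scene7.png","pics/s11.png",290,60,130,170,4)
E
```

```text
t 18.05 tcp [0.4409 0.1836 0.1868] yaw 84.96 tilt 0.08 F [ 1.3 -0.2  0.4] w 0.085 q [ 0.1   0.63 -0.78  2.13  0.74  0.67  0.3 ]
(0.4405, 0.1835, 0.186, 85) xyz [-0.0003, 0.0025, 0.0012] rot [0.0008, -0.0005, -0.0002] rows 0.0 0.0
```

View pics/s11.png

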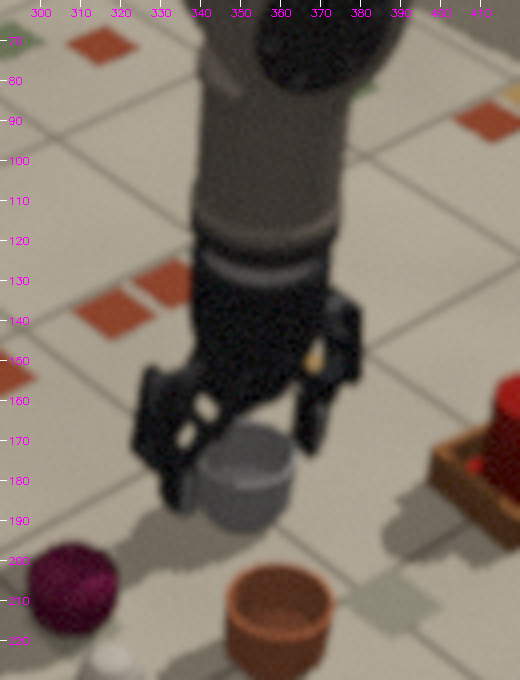

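The jaws straddle the steel katori (350,178) a bit high. I go 5 mm lower and close.

Emit:
step_arm(xyz=[[0,0.017,0],[0,0.017,0]], rotation=[[0,0,0],[0,0,0]])

```text
clock: 18.35
tcp_pos: [0.4409, 0.1834, 0.1816]
orientation: [-1.251, -1.145, 1.144]
contact_force: [0.1, 0.6, -0.1]
grip_width: 0.0852
```

Emit:
step_arm(xyz=[[0,0,0],[0,0,0],[0,0,0],[0,0,0],[0,0,0],[0,0,0]], rotation=[[0,0,0],[0,0,0],[0,0,0],[0,0,0],[0,0,0],[0,0,0]], grip=1, force=35)

```text
clock: 19.1
tcp_pos: [0.4409, 0.1835, 0.1821]
orientation: [-1.252, -1.145, 1.143]
contact_force: [-1.8, -1.0, 6.4]
grip_width: 0.0596
```

```bash
python3 - <<'E'
from h import *
plan((.4405,.1835,.33,85),(.53,.075,.33,90),(.632,-.033,.33,92))
E
```

```text
t 19.1 tcp [0.4409 0.1835 0.1821] yaw 84.94 tilt 0.12 F [-1.8 -1.   6.4] w 0.0596 q [ 0.1   0.64 -0.77  2.13  0.75  0.66  0.29]
(0.4405, 0.1835, 0.33, 85) xyz [-0.0005, -0.493, 0.0004] rot [0.0013, -0.0007, -0.0004] rows 2.4 0.0
(0.53, 0.075, 0.33, 90) xyz [-0.3344, -0.4921, -0.3287] rot [0.0013, -0.0562, -0.0004] rows 3.3 0.5
(0.632, -0.033, 0.33, 92) xyz [-0.663, -0.4912, -0.6991] rot [0.0013, -0.0785, -0.0004] rows 5.2 0.7
```

Emit:
step_arm(xyz=[[0,-0.15,0],[0,-0.3,0],[0,-0.44,0],[0,-0.49,0],[-0.13,-0.49,-0.14],[-0.26,-0.49,-0.28],[-0.4,-0.49,-0.42],[-0.53,-0.49,-0.56],[-0.62,-0.49,-0.65],[-0.663,-0.49,-0.699],[-0.663,-0.49,-0.699],[-0.663,-0.49,-0.699],[-0.663,-0.49,-0.699]], rotation=[[0,0,0],[0,0,0],[0,0,0],[0,0,0],[0,-0.01,0],[0,-0.02,0],[0,-0.04,0],[0,-0.06,0],[0,-0.07,0],[0,-0.078,0],[0,-0.078,0],[0,-0.078,0],[0,-0.078,0]])

```text
clock: 20.72
tcp_pos: [0.6312, -0.0316, 0.3296]
orientation: [-1.193, -1.237, 1.236]
contact_force: [-0.4, -0.1, -0.9]
grip_width: 0.0591
```

```bash
python3 - <<'E'
from h import *
plan((.632,-.033,.23,92),(.632,-.033,.186,92))
from bench import r
for n in ("scene","top"): cv2.imwrite(f"pics/{n}8.png",r.grab_frame(n)["pixels"][:,:,::-1])
crop("pics/scene8.png","pics/s12.png",240,150,180,200,3)
crop("pics/top8.png","pics/t12.png",240,80,180,150,4)
E
```

```text
t 20.725 tcp [ 0.6312 -0.0316  0.3296] yaw 92.08 tilt 0.09 F [-0.4 -0.1 -0.9] w 0.0591 q [ 0.57  0.65 -0.89  1.69  0.56  1.08  1.11]
(0.632, -0.033, 0.23, 92) xyz [-0.0046, 0.332, -0.0019] rot [0.0009, 0.0009, -0.0005] rows 1.6 0.0
(0.632, -0.033, 0.186, 92) xyz [-0.0045, 0.4786, -0.0017] rot [0.0009, 0.0009, -0.0005] rows 2.3 0.0
```

View pics/s12.png

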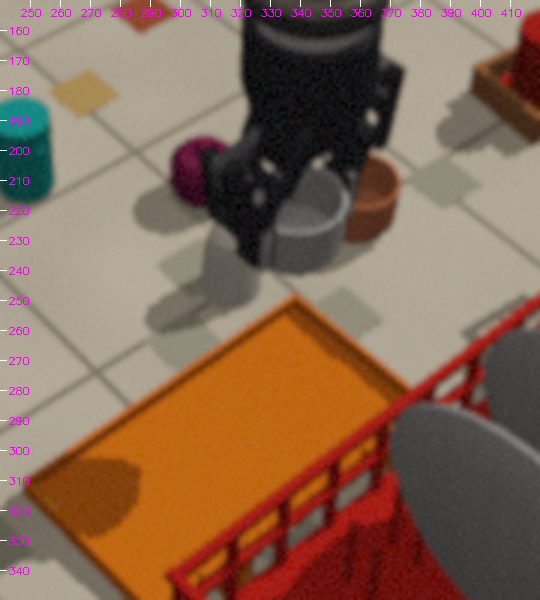

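View pics/t12.png

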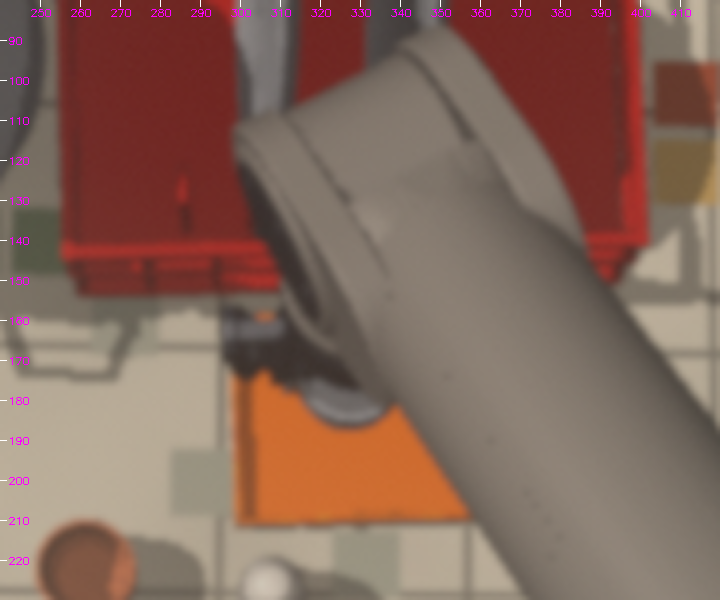

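The steel katori hangs mouth up over the left half of the tray (scene 340,215), and the wrist stays above and in front of the rack. I lower.

Emit:
step_arm(xyz=[[-0.004,0.12,-0.003],[-0.004,0.24,-0.003],[-0.004,0.34,-0.003],[-0.004,0.41,-0.003],[-0.004,0.45,-0.003],[-0.004,0.47,-0.002],[-0.004,0.478,-0.002],[-0.004,0.478,-0.002]], rotation=[[0,0,0],[0,0,0],[0,0,0],[0,0,0],[0,0,0],[0,0,0],[0,0,0],[0,0,0]])

```text
clock: 21.82
tcp_pos: [0.6327, -0.0333, 0.187]
orientation: [-1.195, -1.237, 1.235]
contact_force: [-0.0, 0.7, -1.0]
grip_width: 0.0589
```

Emit:
step_arm(xyz=[[0,0.004,0],[0,0.006,0],[0,0.006,0]], rotation=[[0,0,0],[0,0,0],[0,0,0]])

```text
clock: 22.2
tcp_pos: [0.6331, -0.0333, 0.1862]
orientation: [-1.196, -1.238, 1.234]
contact_force: [-1.2, -0.9, 4.2]
grip_width: 0.0594
```

```bash
python3 - <<'E'
from h import *
plan((.632,-.033,.186,92))
from bench import r
for n in ("scene",): cv2.imwrite(f"pics/{n}9.png",r.grab_frame(n)["pixels"][:,:,::-1])
crop("pics/scene9.png","pics/s13.png",240,150,180,200,3)
E
```

```text
t 22.2 tcp [ 0.6331 -0.0333  0.1862] yaw 92.03 tilt 0.25 F [-1.2 -0.9  4.2] w 0.0594 q [ 0.49  0.81 -0.77  1.76  0.73  0.87  0.99]
(0.632, -0.033, 0.186, 92) xyz [0.001, 0.0007, 0.0037] rot [0.0026, 0.0003, -0.0009] rows 0.0 0.0
```

View pics/s13.png

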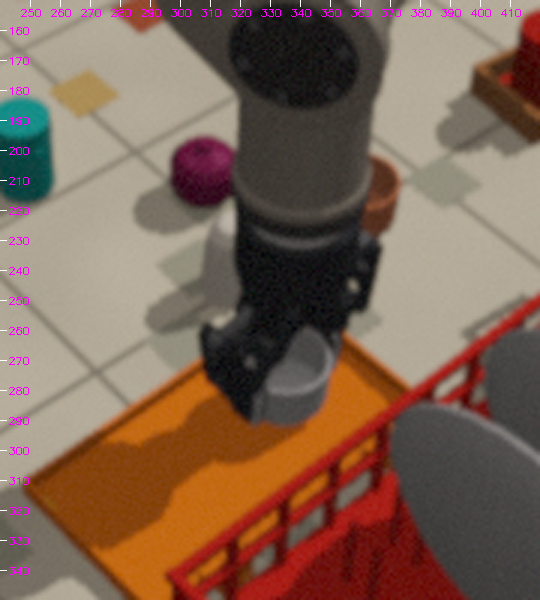

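The katori rests on the tray floor (scene 340,270; vertical force +4 N). I release.

Emit:
step_arm(xyz=[[0,0,0],[0,0,0],[0,0,0],[0,0,0],[0,0,0],[0,-0.1,0],[0,-0.25,0],[0,-0.4,0],[0,-0.45,0]], rotation=[[0,0,0],[0,0,0],[0,0,0],[0,0,0],[0,0,0],[0,0,0],[0,0,0],[0,0,0],[0,0,0]], grip=0)

```text
clock: 23.38
tcp_pos: [0.6332, -0.0325, 0.3243]
orientation: [-1.199, -1.241, 1.232]
contact_force: [0.9, 0.5, -0.3]
grip_width: 0.0852
```

```bash
python3 - <<'E'
from h import *
plan((.5395,.1165,.33,85),(.5395,.1165,.182,85))
from bench import r
for n in ("scene",): cv2.imwrite(f"pics/{n}10.png",r.grab_frame(n)["pixels"][:,:,::-1])
crop("pics/scene10.png","pics/s14.png",240,150,180,200,3)
E
```

```text
t 23.375 tcp [ 0.6332 -0.0325  0.3243] yaw 92.04 tilt 0.49 F [ 0.9  0.5 -0.3] w 0.0852 q [ 0.57  0.65 -0.89  1.69  0.57  1.07  1.11]
(0.5395, 0.1165, 0.33, 85) xyz [0.5076, -0.0224, 0.2943] rot [0.0054, 0.0782, -0.0006] rows 2.8 0.7
(0.5395, 0.1165, 0.182, 85) xyz [0.5084, 0.4709, 0.2985] rot [0.0054, 0.0782, -0.0006] rows 3.6 0.7
```

View pics/s14.png

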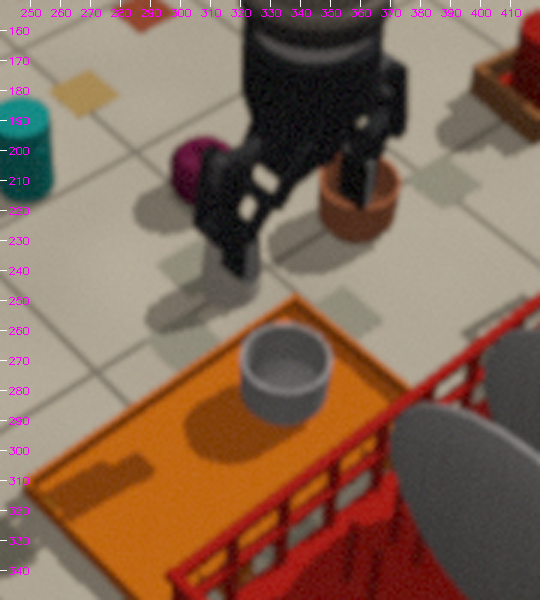

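The steel katori stands mouth up and flat in the tray (335,265). Next is the copper one.

Emit:
step_arm(xyz=[[0.17,-0.02,0.1],[0.34,-0.02,0.2],[0.45,-0.02,0.27],[0.508,-0.02,0.295],[0.508,-0.02,0.295],[0.508,-0.02,0.295],[0.508,0.13,0.296],[0.508,0.26,0.296],[0.508,0.37,0.297],[0.508,0.44,0.298],[0.508,0.471,0.298],[0.508,0.471,0.298],[0.508,0.471,0.298]], rotation=[[0.005,0.03,0],[0.005,0.06,0],[0.005,0.078,0],[0.005,0.078,0],[0.005,0.078,0],[0.005,0.078,0],[0.005,0.078,0],[0.005,0.078,0],[0.005,0.078,0],[0.005,0.078,0],[0.005,0.078,0],[0.005,0.078,0],[0.005,0.078,0]])

```text
clock: 25.05
tcp_pos: [0.5404, 0.1164, 0.1835]
orientation: [-1.252, -1.146, 1.144]
contact_force: [-0.1, 0.1, 0.3]
grip_width: 0.0851
```

```bash
python3 - <<'E'
from h import *
plan((.5395,.1165,.182,85))
from bench import r
for n in ("scene",): cv2.imwrite(f"pics/{n}11.png",r.grab_frame(n)["pixels"][:,:,::-1])
crop("pics/scene11.png","pics/s15.png",270,100,150,170,4)
E
```

```text
t 25.05 tcp [0.5404 0.1164 0.1835] yaw 85.0 tilt 0.17 F [-0.1  0.1  0.3] w 0.0851 q [ 0.25  0.72 -0.76  1.96  0.73  0.76  0.54]
(0.5395, 0.1165, 0.182, 85) xyz [-0.0001, 0.0048, 0.0031] rot [0.0018, -0.0, -0.0004] rows 0.0 0.0
```

View pics/s15.png

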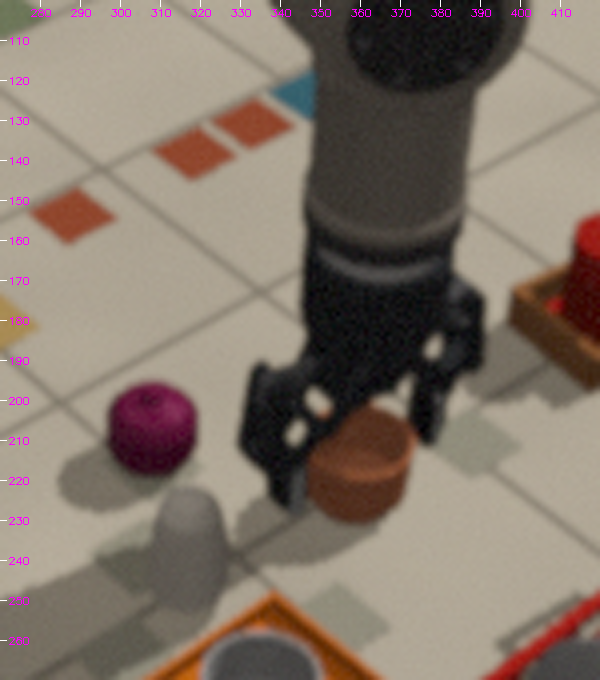

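The jaws straddle the copper katori (359,215), clear of the shaker (317,235). I close and lift.

Emit:
step_arm(xyz=[[0,0.004,0],[0,0.004,0],[0,0.004,0],[0,0.004,0],[0,0.004,0],[0,0.004,0],[0,0.004,0]], rotation=[[0,0,0],[0,0,0],[0,0,0],[0,0,0],[0,0,0],[0,0,0],[0,0,0]], grip=1)

```text
clock: 25.98
tcp_pos: [0.5407, 0.1167, 0.1833]
orientation: [-1.253, -1.147, 1.143]
contact_force: [-0.8, -1.2, 7.1]
grip_width: 0.0594
```

```bash
python3 - <<'E'
from h import *
plan((.5395,.1165,.33,85),(.636,-.143,.33,92))
E
```

```text
t 25.975 tcp [0.5407 0.1167 0.1833] yaw 85.0 tilt 0.26 F [-0.8 -1.2  7.1] w 0.0594 q [ 0.25  0.72 -0.76  1.96  0.73  0.76  0.54]
(0.5395, 0.1165, 0.33, 85) xyz [-0.0013, -0.4889, 0.0018] rot [0.0028, 0.0, -0.0005] rows 2.3 0.0
(0.636, -0.143, 0.33, 92) xyz [-0.835, -0.4866, -0.394] rot [0.0028, -0.0778, -0.0006] rows 5.0 0.7
```

Emit:
step_arm(xyz=[[0,-0.15,0],[0,-0.3,0],[0,-0.44,0],[0,-0.487,0],[-0.16,-0.487,-0.08],[-0.33,-0.487,-0.16],[-0.5,-0.487,-0.24],[-0.66,-0.487,-0.31],[-0.77,-0.487,-0.37],[-0.835,-0.487,-0.394],[-0.835,-0.487,-0.394],[-0.835,-0.487,-0.394],[-0.835,-0.487,-0.394]], rotation=[[0,0,0],[0,0,0],[0,0,0],[0,0,0],[0.003,-0.01,0],[0.003,-0.02,0],[0.003,-0.04,0],[0.003,-0.06,0],[0.003,-0.07,0],[0.003,-0.078,0],[0.003,-0.078,0],[0.003,-0.078,0],[0.003,-0.078,0]])

```text
clock: 27.6
tcp_pos: [0.6357, -0.1412, 0.3301]
orientation: [-1.191, -1.236, 1.238]
contact_force: [-0.0, 0.8, -0.8]
grip_width: 0.0597
```

```bash
python3 - <<'E'
from h import *
plan((.636,-.143,.23,92),(.636,-.143,.187,92))
from bench import r
for n in ("scene",): cv2.imwrite(f"pics/{n}12.png",r.grab_frame(n)["pixels"][:,:,::-1])
crop("pics/scene12.png","pics/s16.png",210,150,180,200,3)
E
```

```text
t 27.6 tcp [ 0.6357 -0.1412  0.3301] yaw 92.16 tilt 0.05 F [-0.   0.8 -0.8] w 0.0597 q [ 0.72  0.67 -0.88  1.64  0.57  1.11  1.29]
(0.636, -0.143, 0.23, 92) xyz [-0.0059, 0.3337, -0.0009] rot [-0.0004, 0.0018, -0.0003] rows 1.6 0.0
(0.636, -0.143, 0.187, 92) xyz [-0.0059, 0.477, -0.001] rot [-0.0004, 0.0018, -0.0003] rows 2.3 0.0
```

View pics/s16.png

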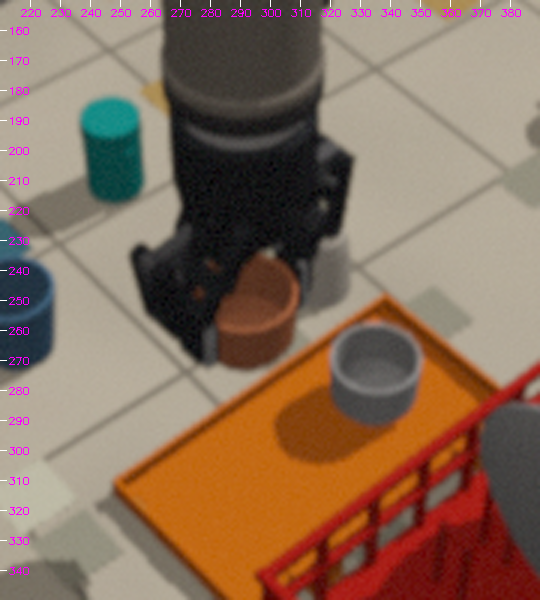

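The steel katori is settled (335,263), and the copper one hangs mouth up over the right half (285,260). I lower it.

Emit:
step_arm(xyz=[[0,0.12,0],[0,0.24,0],[0,0.34,0],[0,0.41,0],[0,0.45,0],[0,0.47,0],[0,0.48,0],[0,0.48,0],[0,0.48,0]], rotation=[[0,0,0],[0,0,0],[0,0,0],[0,0,0],[0,0,0],[0,0,0],[0,0,0],[0,0,0],[0,0,0]])

```text
clock: 28.78
tcp_pos: [0.6361, -0.1414, 0.1874]
orientation: [-1.193, -1.237, 1.237]
contact_force: [-2.6, -0.5, 6.2]
grip_width: 0.0597
```

```bash
python3 - <<'E'
from h import *
plan((.636,-.142,.187,92))
E
```

```text
t 28.775 tcp [ 0.6361 -0.1414  0.1874] yaw 92.14 tilt 0.08 F [-2.6 -0.5  6.2] w 0.0597 q [ 0.65  0.83 -0.77  1.71  0.72  0.9   1.18]
(0.636, -0.142, 0.187, 92) xyz [-0.0018, 0.0013, 0.0005] rot [0.0006, 0.0015, -0.0007] rows 0.0 0.0
```

Contact (+6 N). I open partly and rise.

Emit:
step_arm(xyz=[[0,0,0],[0,0,0],[0,0,0],[0,0,0],[0,-0.1,0],[0,-0.25,0],[0,-0.4,0],[0,-0.5,0],[0,-0.5,0]], rotation=[[0,0,0],[0,0,0],[0,0,0],[0,0,0],[0,0,0],[0,0,0],[0,0,0],[0,0,0],[0,0,0]], grip=0.12)

```text
clock: 29.9
tcp_pos: [0.6368, -0.1409, 0.3402]
orientation: [-1.197, -1.24, 1.235]
contact_force: [-0.0, -0.4, -0.5]
grip_width: 0.075
```

```bash
python3 - <<'E'
from h import *
plan((.4465,.0515,.34,60),(.4465,.0515,.179,60))
from bench import r
for n in ("scene",): cv2.imwrite(f"pics/{n}13.png",r.grab_frame(n)["pixels"][:,:,::-1])
crop("pics/scene13.png","pics/s17.png",210,150,180,200,3)
E
```

```text
t 29.9 tcp [ 0.6368 -0.1409  0.3402] yaw 92.13 tilt 0.35 F [-0.  -0.4 -0.5] w 0.075 q [ 0.72  0.66 -0.89  1.63  0.56  1.12  1.29]
(0.4465, 0.0515, 0.34, 60) xyz [0.6645, -0.0041, 0.61] rot [0.0039, 0.357, -0.0002] rows 4.3 3.0
(0.4465, 0.0515, 0.179, 60) xyz [0.6656, 0.5326, 0.613] rot [0.0039, 0.357, -0.0002] rows 5.0 3.0
```

View pics/s17.png

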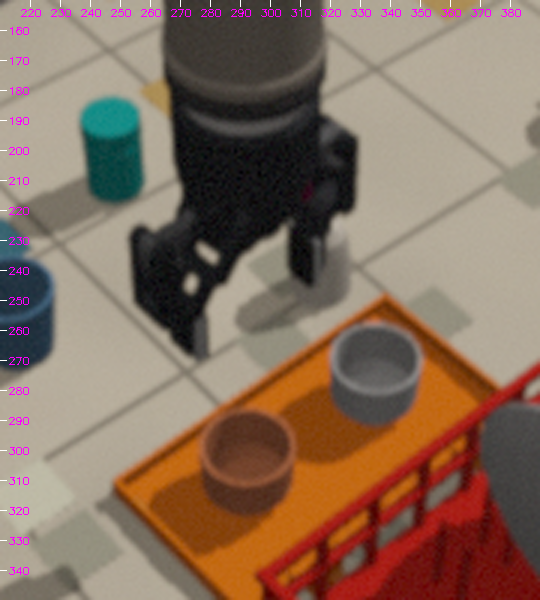

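```bash
python3 - <<'E'
from h import *
import cv2
# s15: TCP (0.5404,0.1164,0.1835) open, yaw 85
for d in (-.0425,-.05,-.057,.0425,.05,.057):
    for z in (0.01,.02,.03): print(d,z,proj("scene",[.5404+d*np.cos(np.radians(85)),.1164+d*np.sin(np.radians(85)),z]).round(1))
crop("pics/scene11.png","pics/s18.png",325,180,70,60,8,5)
E
```

```text
-0.0425 0.01 [[342.8 229.9]]
-0.0425 0.02 [[343.  226.7]]
-0.0425 0.03 [[343.3 223.5]]
-0.05 0.01 [[340.  231.3]]
-0.05 0.02 [[340.2 228.1]]
-0.05 0.03 [[340.5 224.9]]
-0.057 0.01 [[337.4 232.7]]
-0.057 0.02 [[337.6 229.5]]
-0.057 0.03 [[337.8 226.2]]
0.0425 0.01 [[373.4 214.3]]
0.0425 0.02 [[373.9 211.1]]
0.0425 0.03 [[374.3 207.8]]
0.05 0.01 [[376.1 213. ]]
0.05 0.02 [[376.5 209.7]]
0.05 0.03 [[377.  206.5]]
0.057 0.01 [[378.5 211.7]]
0.057 0.02 [[379.  208.5]]
0.057 0.03 [[379.4 205.2]]
```

View pics/s18.png

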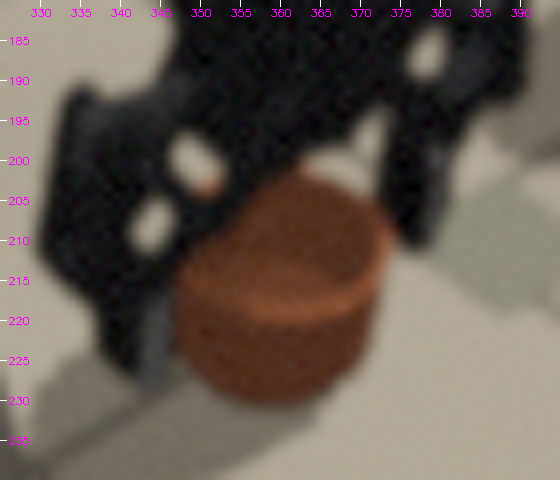

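Both katoris stand flat, side by side in the tray (copper 292,298 and steel 335,263 in scene pixels). The open fingertips sit about 160 mm ahead of the TCP, so I take the onion at TCP z 0.174, with the jaws turned away from the shaker.

Emit:
step_arm(xyz=[[0.13,0,0.12],[0.27,0,0.25],[0.4,0,0.37],[0.54,0,0.5],[0.63,0,0.58],[0.665,0,0.611],[0.665,0,0.611],[0.665,0,0.611],[0.665,0,0.611]], rotation=[[0.004,0.06,0],[0.004,0.12,0],[0.004,0.18,0],[0.004,0.24,0],[0.004,0.3,0],[0.004,0.357,0],[0.004,0.357,0],[0.004,0.357,0],[0.004,0.357,0]], grip=0)

```text
clock: 31.08
tcp_pos: [0.4461, 0.0506, 0.3371]
orientation: [-1.41, -0.812, 0.817]
contact_force: [0.4, -0.6, 0.1]
grip_width: 0.0851
```

```bash
python3 - <<'E'
from h import *
plan((.4465,.0515,.25,60),(.4465,.0515,.174,60))
E
```

```text
t 31.075 tcp [0.4461 0.0506 0.3371] yaw 59.97 tilt 0.22 F [ 0.4 -0.6  0.1] w 0.0851 q [ 0.56  0.32 -0.93  2.1   0.34  0.88  0.48]
(0.4465, 0.0515, 0.25, 60) xyz [0.0039, 0.2903, -0.0007] rot [-0.0022, -0.0003, -0.0011] rows 1.4 0.0
(0.4465, 0.0515, 0.174, 60) xyz [0.0043, 0.5436, -0.0016] rot [-0.0022, -0.0003, -0.0011] rows 2.6 0.0
```

Emit:
step_arm(xyz=[[0.004,0.12,0],[0.004,0.24,-0.001],[0.004,0.36,-0.001],[0.004,0.45,-0.001],[0.004,0.51,-0.002],[0.004,0.543,-0.002],[0.004,0.543,-0.002],[0.004,0.543,-0.002]], rotation=[[-0.002,0,-0.001],[-0.002,0,-0.001],[-0.002,0,-0.001],[-0.002,0,-0.001],[-0.002,0,-0.001],[-0.002,0,-0.001],[-0.002,0,-0.001],[-0.002,0,-0.001]])

```text
clock: 32.08
tcp_pos: [0.447, 0.0513, 0.1747]
orientation: [-1.413, -0.816, 0.814]
contact_force: [-0.5, -0.5, -0.4]
grip_width: 0.0853
```

```bash
python3 - <<'E'
from h import *
plan((.4465,.0515,.174,60))
from bench import r
for n in ("scene",): cv2.imwrite(f"pics/{n}14.png",r.grab_frame(n)["pixels"][:,:,::-1])
crop("pics/scene14.png","pics/s19.png",240,120,130,150,4)
E
```

```text
t 32.075 tcp [0.447  0.0513 0.1747] yaw 59.96 tilt 0.04 F [-0.5 -0.5 -0.4] w 0.0853 q [ 0.31  0.59 -0.68  2.2   0.7   0.57  0.15]
(0.4465, 0.0515, 0.174, 60) xyz [-0.0003, 0.0024, 0.0016] rot [0.0003, -0.0004, 0.0003] rows 0.0 0.0
```

View pics/s19.png

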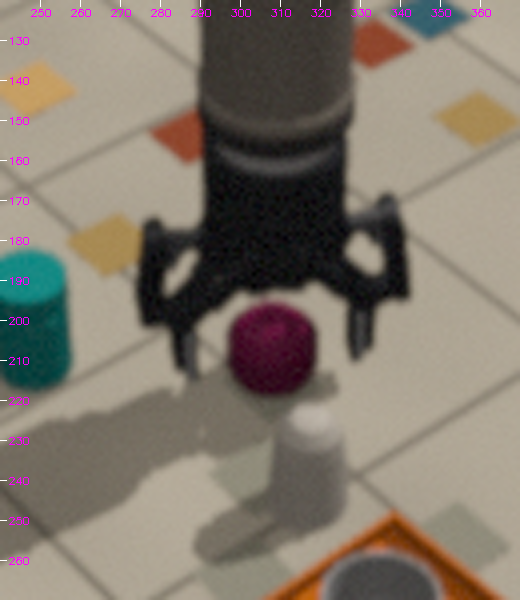

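The onion (308,207) is centred between the fingers and the shaker (317,235) is clear. I close and lift.

Emit:
step_arm(xyz=[[0,0,0],[0,0,0],[0,0,0],[0,0,0],[0,0,0],[0,0,0],[0,0,0],[0,-0.13,0],[0,-0.28,0],[0,-0.45,0],[0,-0.52,0],[0,-0.52,0]], rotation=[[0,0,0],[0,0,0],[0,0,0],[0,0,0],[0,0,0],[0,0,0],[0,0,0],[0,0,0],[0,0,0],[0,0,0],[0,0,0],[0,0,0]], grip=1)

```text
clock: 33.62
tcp_pos: [0.4471, 0.0513, 0.332]
orientation: [-1.416, -0.817, 0.812]
contact_force: [-0.2, 0.4, -1.2]
grip_width: 0.0504
```

```bash
python3 - <<'E'
from h import *
plan((.485,-.16,.33,60),(.5235,-.368,.33,60))
from bench import r
for n in ("scene",): cv2.imwrite(f"pics/{n}15.png",r.grab_frame(n)["pixels"][:,:,::-1])
crop("pics/scene15.png","pics/s20.png",240,80,130,150,4)
E
```

```text
t 33.625 tcp [0.4471 0.0513 0.332 ] yaw 59.92 tilt 0.24 F [-0.2  0.4 -1.2] w 0.0504 q [ 0.56  0.33 -0.94  2.1   0.36  0.87  0.46]
(0.485, -0.16, 0.33, 60) xyz [-0.5462, 0.0076, -0.4622] rot [0.0025, -0.0009, 0.0011] rows 3.4 0.0
(0.5235, -0.368, 0.33, 60) xyz [-1.0818, 0.0085, -0.9207] rot [0.0025, -0.0009, 0.0011] rows 6.8 0.0
```

View pics/s20.png

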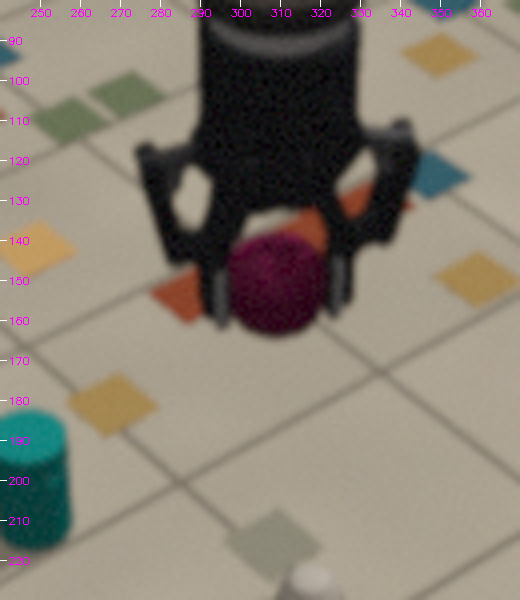

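Emit:
step_arm(xyz=[[-0.13,0.008,-0.11],[-0.27,0.008,-0.23],[-0.4,0.008,-0.34],[-0.546,0.008,-0.462],[-0.68,0.008,-0.58],[-0.81,0.008,-0.69],[-0.92,0.008,-0.78],[-0.92,0.008,-0.78]], rotation=[[0.002,0,0.001],[0.002,0,0.001],[0.002,0,0.001],[0.002,0,0.001],[0.002,0,0.001],[0.002,0,0.001],[0.002,0,0.001],[0.002,0,0.001]])

```text
clock: 34.67
tcp_pos: [0.5098, -0.3091, 0.3257]
orientation: [-1.412, -0.806, 0.813]
contact_force: [0.5, 0.3, -2.1]
grip_width: 0.0504
```

```bash
python3 - <<'E'
from h import *
plan((.524,-.368,.30,60),(.524,-.368,.19,60))
E
```

```text
t 34.675 tcp [ 0.5098 -0.3091  0.3257] yaw 59.57 tilt 0.29 F [ 0.5  0.3 -2.1] w 0.0504 q [ 1.01  0.55 -0.76  1.78  0.45  1.    1.11]
(0.524, -0.368, 0.3, 60) xyz [-0.145, 0.0854, -0.1407] rot [-0.0029, -0.0048, -0.0014] rows 1.1 0.0
(0.524, -0.368, 0.19, 60) xyz [-0.1442, 0.452, -0.1423] rot [-0.0029, -0.0048, -0.0014] rows 2.4 0.0
```

Emit:
step_arm(xyz=[[-0.1,0,-0.1],[-0.145,0.03,-0.141],[-0.145,0.086,-0.141],[-0.145,0.2,-0.141],[-0.144,0.3,-0.142],[-0.144,0.38,-0.142],[-0.144,0.43,-0.142],[-0.144,0.452,-0.142],[-0.144,0.452,-0.142]], rotation=[[-0.003,-0.005,-0.001],[-0.003,-0.005,-0.001],[-0.003,-0.005,-0.001],[-0.003,-0.005,-0.001],[-0.003,-0.005,-0.001],[-0.003,-0.005,-0.001],[-0.003,-0.005,-0.001],[-0.003,-0.005,-0.001],[-0.003,-0.005,-0.001]])

```text
clock: 35.8
tcp_pos: [0.5241, -0.3678, 0.1901]
orientation: [-1.413, -0.816, 0.816]
contact_force: [0.4, 0.2, -1.0]
grip_width: 0.0503
```

```bash
python3 - <<'E'
from h import *
plan((.524,-.368,.180,60))
from bench import r
for n in ("scene",): cv2.imwrite(f"pics/{n}16.png",r.grab_frame(n)["pixels"][:,:,::-1])
crop("pics/scene16.png","pics/s21.png",80,220,170,160,4)
E
```

```text
t 35.8 tcp [ 0.5241 -0.3678  0.1901] yaw 60.03 tilt 0.04 F [ 0.4  0.2 -1. ] w 0.0503 q [ 0.97  0.77 -0.64  1.75  0.6   0.83  1.09]
(0.524, -0.368, 0.18, 60) xyz [-0.0007, 0.0338, 0.0001] rot [0.0003, 0.0003, -0.0004] rows 0.2 0.0
```

View pics/s21.png

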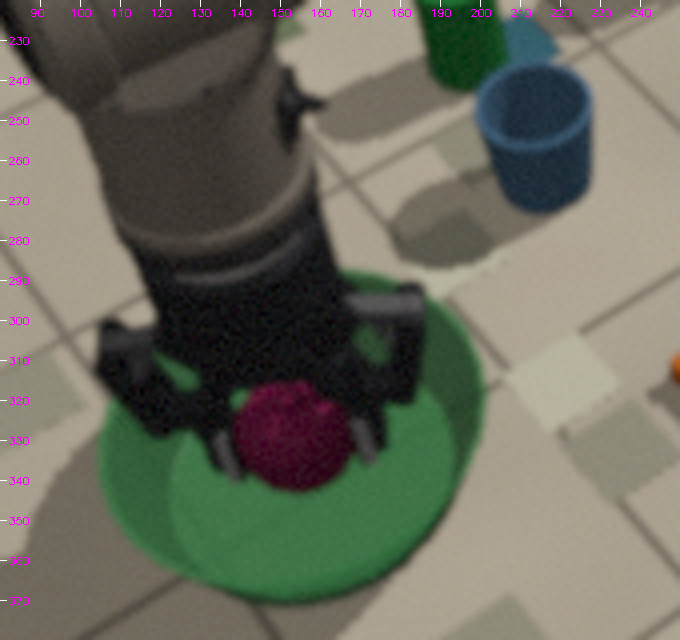

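The onion hangs in the bowl's middle (153,330) with the fingers inside the rim. I lower the last 10 mm and release partly.

Emit:
step_arm(xyz=[[0,0.015,0],[0,0.027,0],[0,0.034,0],[0,0.034,0]], rotation=[[0,0,0],[0,0,0],[0,0,0],[0,0,0]])

```text
clock: 36.35
tcp_pos: [0.5244, -0.3681, 0.1806]
orientation: [-1.414, -0.816, 0.816]
contact_force: [-0.9, 0.1, 0.6]
grip_width: 0.0505
```

Emit:
step_arm(xyz=[[0,0.003,0],[0,0.003,0]], rotation=[[0,0,0],[0,0,0]])

```text
clock: 36.6
tcp_pos: [0.5244, -0.368, 0.1806]
orientation: [-1.415, -0.816, 0.816]
contact_force: [-3.2, 1.0, 7.0]
grip_width: 0.0505
```

Contact (+7 N). I open and rise.

Emit:
step_arm(xyz=[[0,0,0],[0,0,0],[0,0,0],[0,0,0],[0,-0.08,0],[0,-0.2,0],[0,-0.35,0],[0,-0.5,0],[0,-0.65,0],[0,-0.7,0]], rotation=[[0,0,0],[0,0,0],[0,0,0],[0,0,0],[0,0,0],[0,0,0],[0,0,0],[0,0,0],[0,0,0],[0,0,0]], grip=0.2)

```text
clock: 37.85
tcp_pos: [0.5251, -0.3672, 0.3957]
orientation: [-1.42, -0.819, 0.815]
contact_force: [0.7, 0.8, 0.2]
grip_width: 0.0685
```

```bash
python3 - <<'E'
from h import *
plan((.36,-.56,.40,60))
from bench import r
for n in ("scene",): cv2.imwrite(f"pics/{n}17.png",r.grab_frame(n)["pixels"][:,:,::-1])
E
```

```text
t 37.85 tcp [ 0.5251 -0.3672  0.3957] yaw 60.03 tilt 0.47 F [0.7 0.8 0.2] w 0.0685 q [ 1.06  0.54 -0.78  1.61  0.41  1.15  1.23]
(0.36, -0.56, 0.4, 60) xyz [-0.8317, -0.0145, 0.1556] rot [0.0051, 0.0004, -0.001] rows 4.1 0.0
```

View pics/scene17.png

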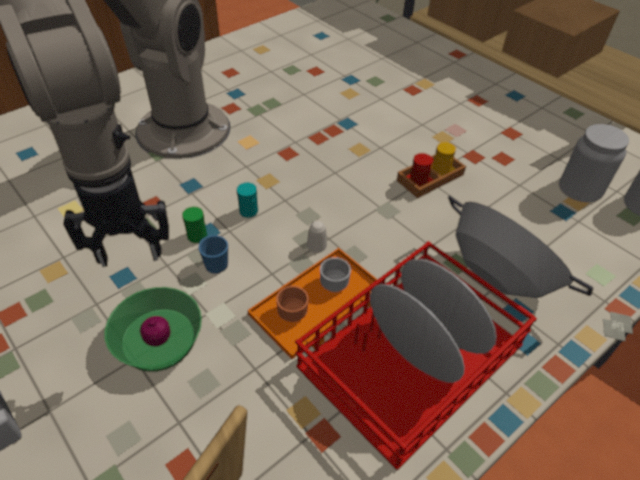

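Everything is placed: onion in the bowl (155,331), katoris in the tray (293,302 and 335,273), jars in the caddy (423,167 and 445,157). I move the arm aside for a last check from above.

Emit:
step_arm(xyz=[[-0.2,-0.01,0.04],[-0.4,-0.01,0.08],[-0.6,-0.01,0.11],[-0.75,-0.01,0.14],[-0.83,-0.01,0.156],[-0.83,-0.01,0.156],[-0.83,-0.01,0.156]], rotation=[[0,0,0],[0,0,0],[0,0,0],[0,0,0],[0,0,0],[0,0,0],[0,0,0]])

```text
clock: 38.78
tcp_pos: [0.3612, -0.5582, 0.3985]
orientation: [-1.419, -0.821, 0.815]
contact_force: [-0.1, 0.2, 0.1]
grip_width: 0.0681
```

```bash
python3 - <<'E'
from h import *
from bench import r
a=cv2.imread("pics/top0.png");
f=r.grab_frame("top")["pixels"][:,:,::-1];cv2.imwrite("pics/top18.png",f)
crop("pics/top18.png","pics/t18.png",115,140,395,180,2,20)
A=cv2.cvtColor(a,6).astype(np.float32)
B=cv2.cvtColor(np.ascontiguousarray(f),6).astype(np.float32)
for n,(x,y,w,h) in {"cup":(370,248,40,34),"salt":(295,212,26,30),"bowl":(428,190,78,82)}.items():
    print(n,cv2.phaseCorrelate(A[y:y+h,x:x+w],B[y:y+h,x:x+w]))
crop("pics/top18.png","pics/t19.png",290,140,120,80,6)
E
```

```text
cup ((-0.10500039212428192, -0.12236055096244769), 0.8635036322805617)
salt ((0.5150372610814777, -0.07701673146768329), 1.0217504407152718)
bowl ((-0.01651431687338345, -0.01642290781146727), 0.9176843224631416)
```

View pics/t18.png

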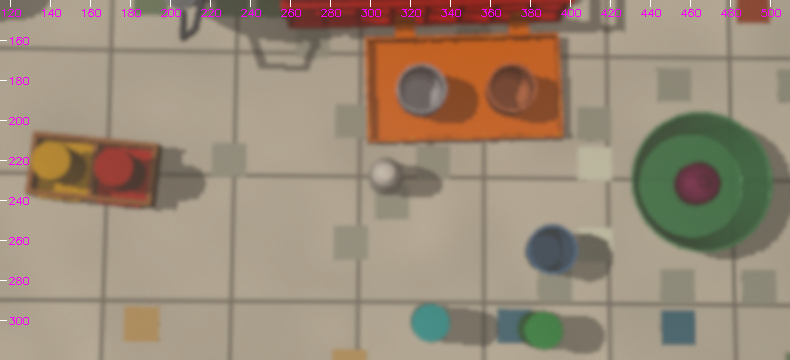

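View pics/t19.png

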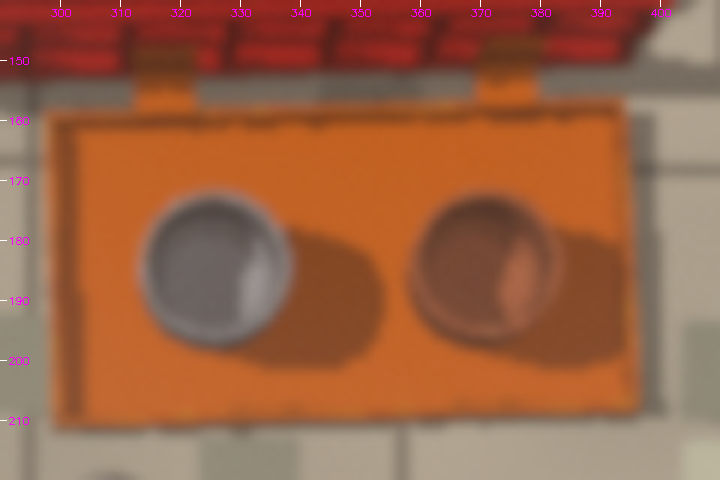

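```bash
python3 - <<'E'
from h import *
a=cv2.imread("pics/top0.png");b=cv2.imread("pics/top18.png")
for t in (a,b):
    g=cv2.cvtColor(t,6)[214:240,296:318]; print(np.abs(cv2.absdiff(a,b)[214:240,296:318]).max(), (g.astype(float)*0+0).sum())
A=cv2.cvtColor(a,6)[214:240,296:318]
B=cv2.cvtColor(b,6)
res=cv2.matchTemplate(B[210:244,292:322],A,cv2.TM_CCOEFF_NORMED);print(cv2.minMaxLoc(res),res.round(3)[3:6,3:6])
cv2.imwrite("pics/cmp.png",cv2.resize(np.hstack([a[205:250,285:345],b[205:250,285:345]]),None,fx=6,fy=6,interpolation=2))
E
```

```text
3 0.0
3 0.0
(0.18254289031028748, 0.9996598362922668, (0, 0), (4, 4)) [[0.932 0.956 0.918]
 [0.963 1.    0.971]
 [0.908 0.955 0.941]]
```

View pics/cmp.png

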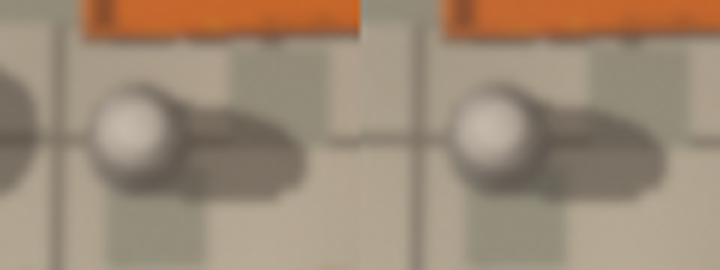

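The shaker did not move: the pixel difference is at most 3 and the template match is 0.9997 in place. The 0.5 px shift came from the copper katori's shadow leaving the window. I hand in.

```bash
python3 -c "
from bench import r
print(r.hand_in()); print(r.get_obs()['clock'])"
```

```text
the job is handed in; nothing more can be done
None
the job is handed in; nothing more can be done
```

The job is done and handed in at about 39 s of robot time. I placed the yellow jar in the yellow bay, the red jar in the red bay, the steel and then the copper katori mouth up in the drip tray, and last the onion in the glass bowl.

The last scene and top pictures show everything in its place, with the jars and katoris upright and the arm clear of it all:
- **Cup, bowl and shaker:** the cup and bowl images shifted by at most about 0.1 px. The shaker first read as shifted 0.5 px, but a direct comparison showed it had not moved (pixel difference at most 3). I put the first reading down to the copper katori's shadow leaving the compared area.
- **Forces:** readings at the end of each move never passed about 8 N.
- **Not checked:** I took no picture after the hand-in.

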